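Make up two test kits

TASK

Make up the two test kits from the stock on the bench: the narrow cassette and the dropper bottle go into the tray with two recesses; the wide cassette, the specimen pot and the vial go into the tray with three. Set each thing wholly inside the recess of its own shape and size (in the tray of three, the pot in the large round one and the vial in the small one), cassettes flat with their windows up and the others standing upright. Leave the label roll, the timer and the slide box where they are.

Things in the scene. Friction and masses are not known exactly. Their poses are not given: they have to be found in the camera images.
- narrow_cassette: Narrow white plastic test cassette lying flat, 70 long (its x) x 22 wide (its y) x 12 mm thick, with one result window and one round well on top. Origin: centre of its underside; z up. About 20 g.
- wide_cassette: Wide white plastic test cassette lying flat, 80 long (its x) x 40 wide (its y) x 12 mm thick, with two result windows and two round wells side by side on top. Origin: centre of its underside; z up. About 30 g.
- dropper_bottle: Small white dropper bottle standing upright: round body 28 mm in diameter with straight sides up to 36 mm, then a shoulder and a narrow pointed nozzle; 60 mm high in all. Origin: centre of its underside; z up. About 30 g.
- vial: Slim round vial standing upright: 22 mm in diameter and 53 mm high with straight sides, amber glass with a flat black screw cap (the top 13 mm). Origin: centre of its underside; z up. About 25 g.
- specimen_pot: Squat clear specimen pot standing upright, 38 to 40 mm in diameter, with a flat white screw lid 44 mm in diameter whose sides run from 33 mm to the top at 45 mm. Origin: centre of its underside; z up. About 40 g.
- tray_two: Grey tray with two dark-lined recesses, fixed to the bench: slab 115 (its x) x 145 (its y) x 12 mm high, origin at the centre of its underside; recesses 3 mm deep (floor 9 mm up). In its own axes: rectangular recess for the narrow cassette, 92 (x) x 44 (y) mm, centre (0, -36) mm; round recess for the dropper bottle, 50 mm across, centre (0, +36) mm.
- tray_three: Grey tray with three dark-lined recesses, fixed: slab 145 (its x) x 190 (its y) x 12 mm high, origin at the centre of its underside; recesses 3 mm deep (floor 9 mm up). In its own axes: rectangle for the wide cassette, 102 (x) x 62 (y) mm, centre (0, -54) mm; large round for the pot, 60 mm across, centre (-30, +46); small round for the vial, 44 mm across, centre (+38, +46).
- label_roll: Roll of blank paper labels standing on end, 54 mm in diameter, 40 mm high; not part of the kits, to be left alone. Origin: centre of its underside.
- timer: Square grey bench timer lying flat, 56 x 56 x 18 mm, with a blank green display and three black buttons; not part of the kits, to be left alone. Origin: centre of its underside.
- slide_box: Closed blue box for glass slides, 76 (its x) x 34 (its y) x 28 mm high; not part of the kits, to be left alone. Origin: centre of its underside.
Mind the look-alikes: they are no part of the job. What is shaped like the narrow_cassette but green or orange is not meant.

How it is judged:
By the outcome, as a careful person would: the job done as asked, in the order asked, and still so for the second after the job is handed in, with the robot touching nothing.
It also fails if it takes over 112 s, if anything falls off the work surface, if the arm or the gripper's body presses on something with over 40 N, if the wrist force passes 120 N, or if a joint passes its speed limit or range.

ROBOT

A 6-joint arm with a two-finger parallel gripper is mounted at the origin on the work surface. World frame = base frame: x ahead of the robot, y to its left, z up, the work surface at z = 0. Lengths are in m, angles in rad, forces in N, time in s.
With the tool pointing down it reaches from about 0.375 to 0.975 m from the base axis. Payload 3.8 kg.
Tool frame: the origin (TCP) lies between the finger pads; the fingertips stand ctrl.nose_length ahead of it and the grasp point (between the pads) is the TCP (ctrl.nose_length is the distance from the TCP to the fingertips, in m); z points along the fingers, y is the direction in which the jaws open and shut (so a half turn about z gives the same grasp; the last joint's range is limited). The gripper opens to 85 mm and grips with 20 to 120 N. Pads are 22 mm wide; open, the fingers measure 114 mm over their backs; the gripper's body (76 mm by 85 mm) begins 54 mm behind the grasp point. The pads swing forward as they close: fully open they stand 13 mm farther back than shut.
Start: joints at [-1.216, 0.264, 1.604, -0, 1.274, -0.037], TCP at [0.258, -0.624, 0.25] pointing down, gripper open.
Joint ranges: [-2.63, 2.63], [-0.94, 2.18], [0.31, 2.57], [-1.31, 4.45], [0, 2.66], [-2.55, 2.55]. Speed limits (rad/s): [2.57, 2.57, 3.14, 3.14, 3.14, 3.14].

INTERFACE

Orientations are given as a unit quaternion [x, y, z, w].
In Python, from workcell import ctrl, vision gives the robot as it stands. The module is installed in compiled form; this text tells all that it offers.
- The arm moves only by the tool send_rows, never from a script. Its argument "series" is a list of rows, each a list of 3 entries, a list of its own where there are three numbers: the opening, from 0 (shut) to 1 (fully open), then the shift along the tool's x, y, z in m, then the turn, a rotation vector about the tool's x, y, z in rad. A call has 1 to 5 rows; each row shifts and turns the pose as measured when the row begins, along the tool's axes as they then stand; what a row does not reach is not made up. A row lasts 1/12 s, in which the tool goes at most 41.7 mm and 7.16 degrees, less where a joint would pass 70% of its speed; a pose out of reach is approached as far as the arm can. A call is refused whole if a number of a shift passes 0.0417 or a number of a turn 0.125, either way. A call with a gripper value outside its range is refused whole. The fingers move at their own pace and stop on an object; "force" is the grip in N (left out, the last holds). Time passes only in rows, so rows that do not move let the fingers close. It gives the time, the measured TCP pose, the force and the opening at its end, in the units of the state.
- ctrl.observe(): the state, without advancing time (a new reading comes with each control period).
- vision.get_image(name): name is "scene" or "side" or "wrist"; returns a dict with "img" (480x640x3 uint8, red, green, blue), "fx", "fy", "cx", "cy" (pixels), "origin" and "rotation" of the camera in the world. Camera axes: x right, y down, z forward; pixel columns grow to the right and rows downward; lengths in m; the calibration is good to about 2 mm. A picture is of the moment at which its call begins. There is no depth.
- ctrl.finish_job(): hands the job in, once; it reports no verdict.
The state is a dict: "time": time; "joints": joint angles; "dq": joint speeds; "effort": joint torques, N m; "tool_pos": TCP position; "ee_rot": TCP orientation; "ft_force": force on the tool from outside, world axes, zero at the start; "wrist_torque": the same for the moment, N m; "finger_gap": finger opening in m.
Only numpy, scipy, OpenCV 4.12 (cv2) and the standard library are available. Lean on these libraries where they do the work, as an engineer would, in place of code of your own. Each camera call takes 0.05 s, during which the arm holds its last target. There are 200 camera calls.

## Working session

There is one attempt and no reset: what is moved stays moved. The work goes in short steps, Python scripts to look and compute and a tool call to move; the robot and the scene stay as the last step left them, time stands still between calls to the robot, and variables do not carry over. Pictures are saved under pics/ and viewed, about 12 in all and at most 16, crops included, and the job is handed in when it is done.

Besides the shell and the picture viewer there is one more tool, called after "Request:" as name([rows], argument=value, ...), one row to a line, values as JSON. send_rows: Moves the arm, as the interface text tells. Its arguments: {"type":"object","properties":{"series":{"type":"array","items":{"type":"array"}},"force":{"type":"number"}},"required":["series"]}

```bash
mkdir -p pics; cat > h.py <<'E'
import numpy as np, cv2
from workcell import ctrl, vision
def snap(name,fn,crop=None,scale=1):
    d=vision.get_image(name); im=d["img"][:,:,::-1].copy()
    cv2.imwrite("pics/"+fn+"_raw.png",im)
    np.save("pics/"+fn+".npy",{k:v for k,v in d.items()},allow_pickle=True)
    if crop: x0,y0,x1,y1=crop; im=im[y0:y1,x0:x1]
    if scale!=1: im=cv2.resize(im,None,fx=scale,fy=scale,interpolation=cv2.INTER_CUBIC)
    cv2.imwrite("pics/"+fn+".png",im); return d
def load(fn): return np.load("pics/"+fn+".npy",allow_pickle=True).item()
def w(d,u,v,z):
    r=np.array(d["rotation"])@np.array([(u-d["cx"])/d["fx"],(v-d["cy"])/d["fy"],1.])
    o=np.array(d["origin"]); return o+r*(z-o[2])/r[2]
def p(d,P):
    c=np.array(d["rotation"]).T@(np.array(P)-np.array(d["origin"])); return c[0]/c[2]*d["fx"]+d["cx"],c[1]/c[2]*d["fy"]+d["cy"]
E
python3 - <<'E'
from h import *
print(ctrl.nose_length, ctrl.observe())
for n in("scene","side"):
    d=snap(n,n+"0"); print(n,d["origin"],d["rotation"],d["fx"])
E
```

```text
0.019 {'time': 0.0, 'joints': array([-1.21586963e+00,  2.64740701e-01,  1.60538716e+00, -6.77092102e-07,
        1.27368394e+00, -3.68803944e-02]), 'dq': array([-0.00010706,  0.0008468 ,  0.00092544,  0.00029473,  0.00031829,
       -0.0018482 ]), 'effort': array([ 1.20480445e-05, -5.15113878e+01, -3.67310643e+01, -3.04481262e-05,
        1.29830930e-02, -2.27529637e-05]), 'tool_pos': array([ 0.25752542, -0.62319741,  0.24896325]), 'ee_rot': array([ 9.80871569e-01,  1.94652855e-01, -1.76025029e-04, -1.09552449e-03]), 'ft_force': array([ 0.13021191, -1.09596837, -0.24961095]), 'wrist_torque': array([ 0.02707578,  0.00186411, -0.04188647]), 'finger_gap': 0.08545264480303759}
scene [0.95074837 0.14199026 0.70939323] [ 0.55219137  0.79227129 -0.21317767 -0.14814239] 463.68010990350274
side [ 0.38249788 -0.76020161  0.82650289] [ 0.91362335 -0.13183851  0.04602175 -0.38182848] 532.8122414958899
```

View pics/scene0.png

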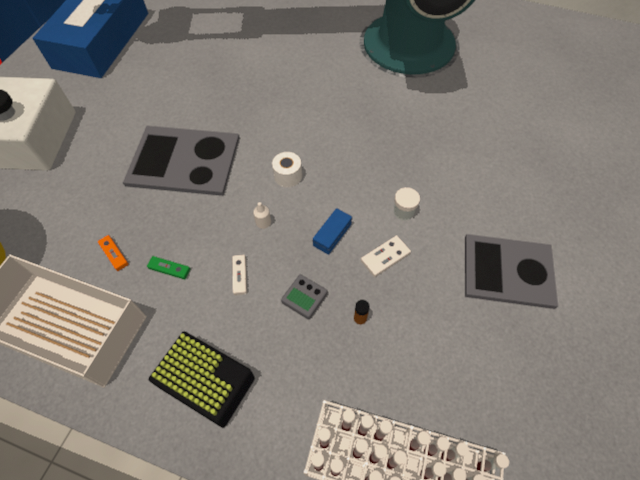

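View pics/side0.png

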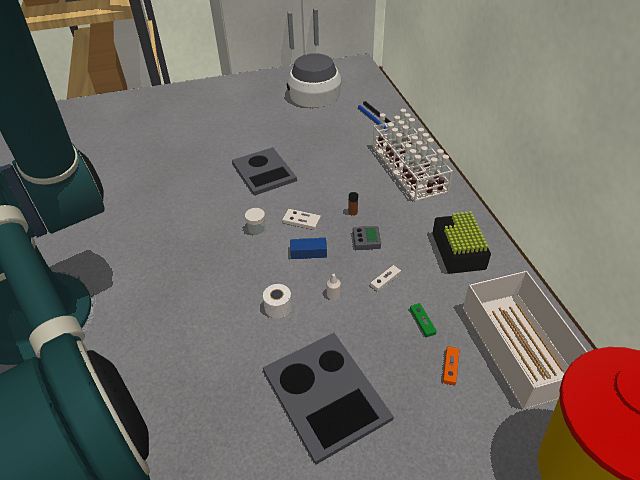

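The scene view shows the narrow-cassette candidates as white (239,274), green (168,267) and orange (113,252). Only the white one fits the description. The wide cassette is at (386,255), bottle (262,215), pot (407,202), vial (361,312), tray_two (510,270) and tray_three (182,160). I'll confirm this in an enlarged crop and segment at the same time.

```bash
cat >> h.py <<'E'
from scipy.spatial.transform import Rotation as R
_w,_p=w,p
def fix(d):
    d=dict(d); d["rotation"]=R.from_quat(d["rotation"]).as_matrix(); return d
def w(d,u,v,z): return _w(fix(d),u,v,z)
def p(d,P): return _p(fix(d),P)
E
python3 - <<'E'
from h import *
im=cv2.imread("pics/scene0_raw.png")
cv2.imwrite("pics/crop1.png",cv2.resize(im[180:330,90:450],None,fx=2.2,fy=2.2,interpolation=cv2.INTER_CUBIC))
seeds={"scene":dict(nc=(239,274),wc=(386,255),bot=(262,215),pot=(407,197),vial=(361,306),roll=(287,160),timer=(304,296),box=(332,231),t2r=(487,266),t2c=(531,272),t3r=(155,157),t3L=(209,148),t3s=(201,176)),
"side":dict(nc=(385,278),wc=(301,219),bot=(333,289),pot=(255,215),vial=(353,197),roll=(277,294),timer=(366,238),box=(308,249),t2r=(269,178),t2c=(258,161),t3r=(342,419),t3L=(297,379),t3s=(332,361))}
zt=dict(nc=.012,wc=.012,pot=.045,t2r=.009,t2c=.009,t3r=.009,t3L=.009,t3s=.009)
for n in seeds:
    d=load(n+"0"); g=cv2.cvtColor(d["img"],cv2.COLOR_RGB2GRAY)
    for k,(u,v) in seeds[n].items():
        if k not in zt: continue
        if k[0]=="t": m=(g<38)
        else: m=(d["img"].min(2)>150)
        nl,l=cv2.connectedComponents(m.astype(np.uint8))
        s=l[v-4:v+5,u-4:u+5]; s=s[s>0]
        if not len(s): print(n,k,"none",g[v,u]); continue
        c=(l==np.bincount(s).argmax()).astype(np.uint8)
        cnt=np.concatenate(cv2.findContours(c,0,1)[0])[:,0,:].astype(float)
        W=np.array([w(d,a,b,zt[k])[:2] for a,b in cnt])*1000
        r=cv2.minAreaRect(W.astype(np.float32)); 
        print(n,k,c.sum(),np.round(r[0],1),np.round(r[1],1),round(r[2],1))
E
```

```text
scene nc 432 [ 683.3 -111.4] [70.4 21.3] 26.0
scene wc 850 [564.1 108.6] [39.5 79.7] 55.4
scene pot 414 [460.5 113.1] [42.6 42.7] 20.2
scene t2r 1145 [524.4 277.4] [88.5 40.8] 11.3
scene t2c 548 [510.1 347.9] [44.7 46. ] 20.2
scene t3r 1168 [ 507.1 -376.2] [97.8 59. ] 13.8
scene t3L 480 [ 454.7 -285.6] [51.4 55.8] 20.2
scene t3s 280 [ 520.9 -269.1] [38.2 39.8] 8.6
side nc 227 [ 683.5 -109.1] [68.7 21. ] 27.1
side wc 353 [563.9 111.4] [39.4 78.9] 55.4
side pot 206 [461.2 116.1] [39.  42.1] 73.0
side t2r 372 [525.5 283.2] [90.4 40.9] 11.2
side t2c 163 [510.9 353. ] [42.5 46.7] 72.7
side t3r 2247 [ 509.4 -370.8] [102.4  61.8] 13.7
side t3L 816 [ 456.6 -281. ] [56. 59.] 73.4
side t3s 404 [ 523.1 -264.1] [41.4 41.6] 25.1
```

View pics/crop1.png

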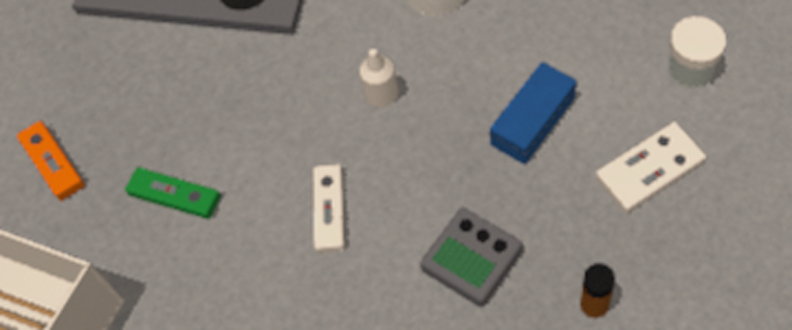

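The crop confirms the white narrow cassette at crop (329,207), with green and orange as decoys. The wide cassette, which has two windows, is at (651,166). The two cameras agree to about 5 mm, against clearances of 8 mm or more. Next are the bottle, vial and neighbouring obstacles.

```bash
cat >> h.py <<'E'
def go(x,y,z,th):
    "total shift in tool axes after turning, turn about tool z (deg and rad) to reach world mm pose; th = heading of tool x (deg)"
    s=ctrl.observe(); M=R.from_quat(s["ee_rot"]).as_matrix(); t=np.degrees(np.arctan2(M[1,0],M[0,0]))
    d=np.array([x,y,z])-s["tool_pos"]*1000; a=np.radians(th)
    print("t",round(s["time"],2),"now",np.round(s["tool_pos"]*1000,1),"th",round(t,1),"tilt",np.round(M[:2,2],3),"gap",round(s["finger_gap"]*1000,1),"F",np.round(s["ft_force"],1))
    print("turn z rad",round(-np.radians((th-t+180)%360-180),3),"shift tool mm x %.1f y %.1f z %.1f"%(d[0]*np.cos(a)+d[1]*np.sin(a),d[0]*np.sin(a)-d[1]*np.cos(a),-d[2]))
E
python3 - <<'E'
from h import *
from scipy.optimize import minimize
c=np.array([[np.cos(a),np.sin(a)] for a in np.linspace(0,6.28,40)])
def cyl(prof): return np.vstack([np.c_[c*r,np.full(40,z)] for r,z in prof])
def boxm(a,b,h): return np.array([[i*a/2,j*b/2,z] for i in(-1,1) for j in(-1,1) for z in(0,h)])
mods=dict(bot=(cyl([(14,0),(14,36),(2,60)]),"bot"),vial=(cyl([(11,0),(11,53)]),0),roll=(cyl([(27,0),(27,40)]),0))
seed=dict(bot={"scene":(262,215),"side":(333,289)},vial={"scene":(361,312),"side":(353,204)},roll={"scene":(287,168),"side":(277,300)})
for k,(P,_) in mods.items():
  for n in("scene","side"):
    d=load(n+"0"); im=d["img"]; u,v=seed[k][n]
    bg=np.median(im.reshape(-1,3),0); 
    m=np.full(im.shape[:2],cv2.GC_BGD,np.uint8); H=28 if k=="roll" else 22
    m[v-H:v+H,u-H:u+H]=cv2.GC_PR_BGD
    x=w(d,u,v,.025)*1000
    def hull(q): return cv2.convexHull(np.array([p(d,(np.array([q[0],q[1],0])+X)/1000) for X in P],np.float32))
    h=hull(x); cv2.fillConvexPoly(m,h.astype(int),cv2.GC_PR_FGD)
    ker=np.ones((3,3)); 
    cv2.grabCut(im[:,:,::-1].copy(),m,None,np.zeros((1,65)),np.zeros((1,65)),5,cv2.GC_INIT_WITH_MASK)
    f=((m==1)|(m==3)).astype(np.uint8)
    def cost(q):
        t=np.zeros((480*4,640*4),np.uint8); 
        cv2.fillConvexPoly(t,np.round(hull(q)*4+1.5).astype(int),1)
        t=cv2.resize(t.astype(np.float32),(640,480),interpolation=cv2.INTER_AREA)
        return np.abs(t-f).sum()/f.sum()
    r=minimize(cost,x[:2],method="Nelder-Mead",options=dict(initial_simplex=[x[:2],x[:2]+[12,0],x[:2]+[0,12]]))
    print(k,n,np.round(r.x,1),round(r.fun,2),f.sum())
for k,s,q,z in(("timer",(304,296),(366,238),.01),("box",(332,231),(308,249),.014)):
    print(k,w(load("scene0"),*s,z)*1000,w(load("side0"),*q,z)*1000)
print("nc");go(683.4,-110.2,100,26.5)
E
```

```text
bot scene [ 571.6 -116.8] inf 0
bot side [ 569.  -113.1] 1.26 165
vial scene [683.7 103.4] 0.16 348
vial side [683.6 105.7] 0.15 247
roll scene [ 436.7 -129. ] 0.69 530
roll side [463.4 -86.5] 0.74 483
timer [683.25407072   6.06362528  10.        ] [682.57508957   7.20011617  10.        ]
box [553.61799315   7.68888098  14.        ] [552.72726818   8.0356811   14.        ]
nc
t 0.1 now [ 257.5 -623.2  249. ] th 22.4 tilt [-0.001  0.002] gap 85.3 F [-0.7  0.4 -0.1]
turn z rad -0.071 shift tool mm x 610.1 y -269.1 z 149.0<stdin>:24: RuntimeWarning: divide by zero encountered in divide
  np.max(np.abs(fsim[0] - fsim[1:])) <= fatol):
```

Row totals from the start pose to above the narrow cassette: x 610, y -269, z 149 mm.

Request:
send_rows([
  [0.6,[0,0,0],[0,0,-0.071]],
  [0.6,[0.036,-0.016,0.008],[0,0,0]],
  [0.6,[0.036,-0.016,0.008],[0,0,0]],
  [0.6,[0.036,-0.016,0.008],[0,0,0]],
  [0.6,[0.036,-0.016,0.008],[0,0,0]],
], force=40)

```text
time: 0.52
tool_pos: [0.3545, -0.5049, 0.2148]
ee_rot: [0.974, 0.225, -0.002, 0.001]
ft_force: [0.3, -0.5, 1.1]
finger_gap: 0.0511
```

Request:
send_rows([
  [0.6,[0.036,-0.016,0.008],[0,0,0]],
  [0.6,[0.036,-0.016,0.008],[0,0,0]],
  [0.6,[0.036,-0.016,0.008],[0,0,0]],
  [0.6,[0.036,-0.016,0.008],[0,0,0]],
  [0.6,[0.036,-0.016,0.008],[0,0,0]],
])

```text
time: 0.93
tool_pos: [0.483, -0.3463, 0.1703]
ee_rot: [0.975, 0.224, -0.002, -0.001]
ft_force: [1.3, -0.4, -0.5]
finger_gap: 0.0513
```

Request:
send_rows([
  [0.6,[0.036,-0.016,0.008],[0,0,0]],
  [0.6,[0.036,-0.016,0.008],[0,0,0]],
  [0.6,[0.036,-0.016,0.008],[0,0,0]],
  [0.6,[0.036,-0.016,0.008],[0,0,0]],
  [0.6,[0,0,0],[0,0,0]],
])

```text
time: 1.35
tool_pos: [0.588, -0.2137, 0.1328]
ee_rot: [0.974, 0.226, -0.003, -0.003]
ft_force: [-0.9, -0.2, -0.2]
finger_gap: 0.0509
```

```bash
python3 - <<'E'
from h import *
go(683.4,-110.2,100,26.5)
snap("wrist","w1")
d=load("w1"); print(d["origin"],[np.round(p(d,q),0) for q in((.6834,-.1102,.012),(.57,-.115,.06))])
E
```

```text
t 1.35 now [ 588.  -213.7  132.8] th 26.1 tilt [-0.008  0.005] gap 50.9 F [-0.9 -0.2 -0.2]
turn z rad -0.006 shift tool mm x 131.6 y -50.1 z 32.8
[ 0.6515294  -0.18482084  0.25584188] [array([230.,  20.]), array([136., 214.])]
```

View pics/w1.png

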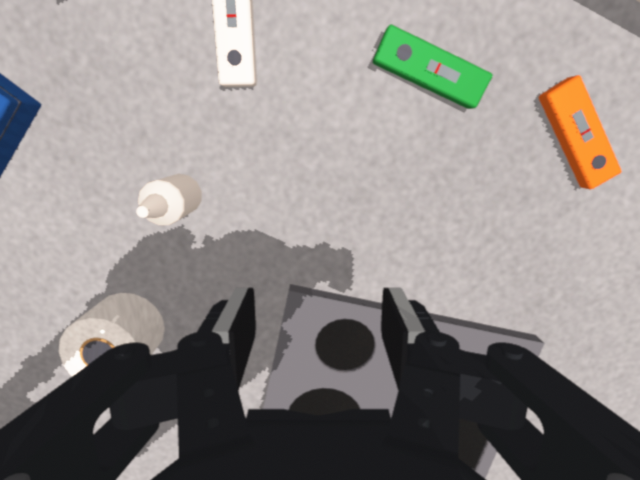

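The wrist view shows the white cassette at (235,40) in line with its predicted position, and the bottle's nozzle tip at (143,211). I'll continue.

Request:
send_rows([
  [0.6,[0.033,-0.0125,0.01],[0,0,0]],
  [0.6,[0.033,-0.0125,0.01],[0,0,0]],
  [0.6,[0.033,-0.0125,0.01],[0,0,0]],
  [0.6,[0.033,-0.0125,0.01],[0,0,0]],
  [0.6,[0,0,0],[0,0,0]],
])

```text
time: 1.82
tool_pos: [0.6832, -0.1144, 0.0905]
ee_rot: [0.975, 0.224, -0.006, -0.002]
ft_force: [0.6, -0.2, -0.4]
finger_gap: 0.0511
```

```bash
cat >> h.py <<'E'
def level():
    M=R.from_quat(ctrl.observe()["ee_rot"]).as_matrix()
    print("level turn (tool)",np.round(M.T@np.cross(M[:,2],[0,0,-1]),4))
E
python3 - <<'E'
from h import *
print(w(load("w1"),143,211,.06)*1000)
go(683.4,-110.2,45,26.5); level()
E
```

```text
[ 573.03951981 -117.93182876   60.        ]
t 1.82 now [ 683.2 -114.4   90.5] th 25.9 tilt [-0.012  0.   ] gap 51.1 F [ 0.6 -0.2 -0.4]
turn z rad -0.011 shift tool mm x 2.1 y -3.7 z 45.5
level turn (tool) [-0.0054  0.0102  0.    ]
```

Request:
send_rows([
  [0.6,[0.002,-0.0037,0.015],[-0.005,0.01,-0.011]],
  [0.6,[0,0,0],[0,0,0]],
])

```text
time: 1.98
tool_pos: [0.6832, -0.1105, 0.0742]
ee_rot: [0.973, 0.231, -0.001, -0.0]
ft_force: [-1.2, -0.2, -0.8]
finger_gap: 0.0511
```

```bash
cat >> h.py <<'E'
def meas(fn,x,y,z,thr=165,dark=None):
    "rect fit at height z of the bright (or dark) blob seen by the wrist camera nearest world (x,y) mm"
    d=load(fn); g=d["img"].min(2); m=(g>thr) if dark is None else (d["img"].max(2)<dark)
    u,v=map(int,p(d,(x/1000,y/1000,z))); m=cv2.morphologyEx(m.astype(np.uint8),cv2.MORPH_OPEN,np.ones((3,3)))
    l=cv2.connectedComponents(m)[1]; s=l[max(v-25,0):v+26,max(u-25,0):u+26]; s=s[s>0]
    if not len(s): print("none at",u,v); return
    c=(l==np.bincount(s).argmax()).astype(np.uint8); cn=max(cv2.findContours(c,0,1)[0],key=cv2.contourArea)[:,0]
    print("px",u,v,"bbox",cn.min(0),cn.max(0)); r=cv2.minAreaRect(np.array([w(d,a,b,z)[:2]*1000 for a,b in cn],np.float32))
    print(np.round(r[0],1),np.round(r[1],1),round(r[2],1))
E
python3 - <<'E'
from h import *
snap("wrist","w2"); meas("w2",683.4,-110.2,.012)
go(683.4,-110.2,45,26.5); level()
E
```

```text
px 315 268 bbox [0 0] [639 428]
[ 707.5 -113.8] [221.8 369.9] 23.5
t 2.03 now [ 684.4 -111.7   76.3] th 26.6 tilt [ 0.001 -0.002] gap 51.5 F [-0.5 -0.1  0.5]
turn z rad 0.002 shift tool mm x -0.2 y -1.8 z 31.3
level turn (tool) [0.0016 0.0001 0.    ]
```

Request:
send_rows([
  [0.5,[0,-0.001,0.02],[0,0,0]],
  [0.5,[0,0,0.018],[0,0,0]],
  [0.5,[0,0,0.012],[0,0,0]],
  [0.5,[0,0,0],[0,0,0]],
])

```text
time: 2.37
tool_pos: [0.6849, -0.1175, 0.0304]
ee_rot: [0.974, 0.228, 0.002, 0.003]
ft_force: [-1.6, 0.7, -1.2]
finger_gap: 0.043
```

```bash
python3 - <<'E'
from h import *
snap("wrist","w3"); snap("side","s3",(300,200,460,320),2)
a=cv2.imread("pics/w3.png"); a[360:480,0:160]=0; b=cv2.imread("pics/s3.png"); a=np.hstack([cv2.resize(a,(480,360)),cv2.resize(b,(320,240))[:, :]]) if 0 else a
b=cv2.resize(cv2.imread("pics/s3_raw.png")[210:320,320:460],None,fx=2,fy=2)
a[0:b.shape[0],640-b.shape[1]:]=b; cv2.imwrite("pics/v3.png",a)
go(683.4,-110.2,24,26.5); level()
E
```

```text
t 2.47 now [ 686.7 -117.6   32.9] th 26.3 tilt [ 0.01  -0.005] gap 42.5 F [ 0.5  1.  -0.5]
turn z rad -0.003 shift tool mm x 0.4 y -8.1 z 8.9
level turn (tool) [ 0.009  -0.0062  0.    ]
```

View pics/v3.png

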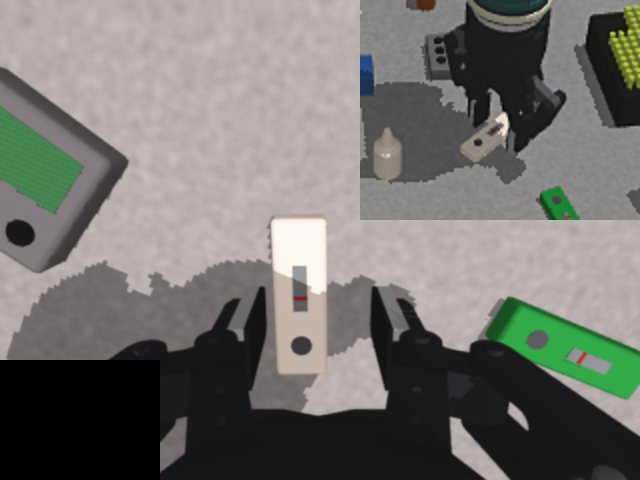

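The view shows the jaws straddling the cassette, which sits about 8 mm off centre at px x 300 against 320. That agrees with the measured pose, so I'll correct it and lower.

Request:
send_rows([
  [0.5,[0,-0.008,0.004],[0.009,-0.006,-0.003]],
  [0.5,[0,0,0.004],[0,0,0]],
  [0.5,[0,0,0],[0,0,0]],
])

```text
time: 2.72
tool_pos: [0.685, -0.1115, 0.0283]
ee_rot: [0.974, 0.228, 0.002, 0.001]
ft_force: [1.1, -0.3, -0.8]
finger_gap: 0.0425
```

```bash
python3 - <<'E'
from h import *
go(683.4,-110.2,25,26.5); level()
E
```

```text
t 2.72 now [ 685.  -111.5   28.3] th 26.4 tilt [ 0.005 -0.001] gap 42.5 F [ 1.1 -0.3 -0.8]
turn z rad -0.001 shift tool mm x -0.9 y -1.9 z 3.3
level turn (tool) [ 0.0026 -0.0039  0.    ]
```

Request:
send_rows([
  [0.5,[-0.001,-0.001,0.005],[0.002,-0.004,0]],
  [0.5,[0,0,0],[0,0,0]],
  [0.5,[0,0,0],[0,0,0]],
])

```text
time: 2.97
tool_pos: [0.6848, -0.1108, 0.0245]
ee_rot: [0.973, 0.229, 0.001, 0.001]
ft_force: [-0.2, 0.1, 0.0]
finger_gap: 0.0427
```

Request:
send_rows([
  [0,[0,0,0],[0,0,0]],
  [0,[0,0,0],[0,0,0]],
  [0,[0,0,0],[0,0,0]],
  [0,[0,0,0],[0,0,0]],
  [0,[0,0,0],[0,0,0]],
])

```text
time: 3.38
tool_pos: [0.6854, -0.1106, 0.0253]
ee_rot: [0.973, 0.229, 0.001, 0.001]
ft_force: [0.1, 0.9, -0.2]
finger_gap: 0.0205
```

```bash
python3 - <<'E'
from h import *
go(683.4,-110.2,25,26.5); level()
E
```

```text
t 3.38 now [ 685.4 -110.6   25.3] th 26.5 tilt [ 0.003 -0.001] gap 20.5 F [ 0.1  0.9 -0.2]
turn z rad -0.0 shift tool mm x -1.6 y -1.2 z 0.3
level turn (tool) [ 0.0027 -0.0024  0.    ]
```

Gripped: the gap reads 20.5 mm. Lifting and turning.

Request:
send_rows([
  [0,[0,0,-0.03],[0,0,0]],
  [0,[0,0,-0.035],[0,0,0]],
  [0,[0,0,-0.035],[0,0,0.087]],
  [0,[0,0,0],[0,0,0.087]],
  [0,[0,0,0],[0,0,0.088]],
])

```text
time: 3.8
tool_pos: [0.6818, -0.1099, 0.1249]
ee_rot: [0.995, 0.095, -0.003, -0.001]
ft_force: [-0.4, 0.2, -0.9]
finger_gap: 0.0204
```

```bash
python3 - <<'E'
from h import *
go(525,280.3,120,11.5); level()
snap("side","s4")
E
```

```text
t 3.8 now [ 681.8 -109.9  124.9] th 10.9 tilt [-0.006  0.   ] gap 20.4 F [-0.4  0.2 -0.9]
turn z rad -0.01 shift tool mm x -75.8 y -413.6 z 4.9
level turn (tool) [-0.0016  0.0057  0.    ]
```

Request:
send_rows([
  [0,[-0.007,-0.039,0],[0,0.005,-0.01]],
  [0,[-0.007,-0.039,0],[0,0,0]],
  [0,[-0.007,-0.039,0],[0,0,0]],
  [0,[-0.007,-0.039,0],[0,0,0]],
  [0,[-0.007,-0.039,0],[0,0,0]],
])

```text
time: 4.27
tool_pos: [0.6128, 0.0708, 0.1262]
ee_rot: [0.995, 0.097, 0.004, 0.002]
ft_force: [1.1, 1.0, -0.1]
finger_gap: 0.0206
```

Request:
send_rows([
  [0,[-0.007,-0.039,0],[0,0,0]],
  [0,[-0.007,-0.039,0],[0,0,0]],
  [0,[-0.007,-0.039,0],[0,0,0]],
  [0,[-0.007,-0.039,0],[0,0,0]],
  [0,[0,0,0],[0,0,0]],
])

```text
time: 4.68
tool_pos: [0.5467, 0.2297, 0.1232]
ee_rot: [0.995, 0.104, 0.003, 0.001]
ft_force: [0.9, -1.1, -0.1]
finger_gap: 0.0203
```

```bash
python3 - <<'E'
from h import *
go(525,280.3,60,11.5); level()
E
```

```text
t 4.68 now [546.7 229.7 123.2] th 11.9 tilt [ 0.005 -0.001] gap 20.3 F [ 0.9 -1.1 -0.1]
turn z rad 0.007 shift tool mm x -11.1 y -53.9 z 63.2
level turn (tool) [ 0.0018 -0.0051  0.    ]
```

Request:
send_rows([
  [0,[-0.006,-0.028,0.02],[0.002,-0.005,0.007]],
  [0,[-0.005,-0.026,0.02],[0,0,0]],
  [0,[0,0,0.02],[0,0,0]],
  [0,[0,0,0],[0,0,0]],
])

```text
time: 5.02
tool_pos: [0.5241, 0.2852, 0.0626]
ee_rot: [0.994, 0.107, 0.002, -0.0]
ft_force: [-2.0, -1.4, -0.4]
finger_gap: 0.0203
```

```bash
python3 - <<'E'
from h import *
go(525,280.3,36,11.5); level()
d=snap("wrist","w5"); 
# predicted recess outline
d2=load("w5"); im=d2["img"][:,:,::-1].copy(); a=np.radians(11.5)
M=np.array([[np.cos(a),-np.sin(a)],[np.sin(a),np.cos(a)]])
pts=[p(d2,(*(np.array([525,280.3])+M@np.array(q))/1000,.012)) for q in((-46,-22),(46,-22),(46,22),(-46,22))]
cv2.polylines(im,[np.array(pts).astype(int)],True,(0,0,255),1)
cv2.imwrite("pics/w5.png",im)
E
```

```text
t 5.02 now [524.1 285.2  62.6] th 12.3 tilt [0.004 0.001] gap 20.3 F [-2.  -1.4 -0.4]
turn z rad 0.013 shift tool mm x -0.1 y 5.0 z 26.6
level turn (tool) [-0.0003 -0.0045  0.    ]
```

View pics/w5.png

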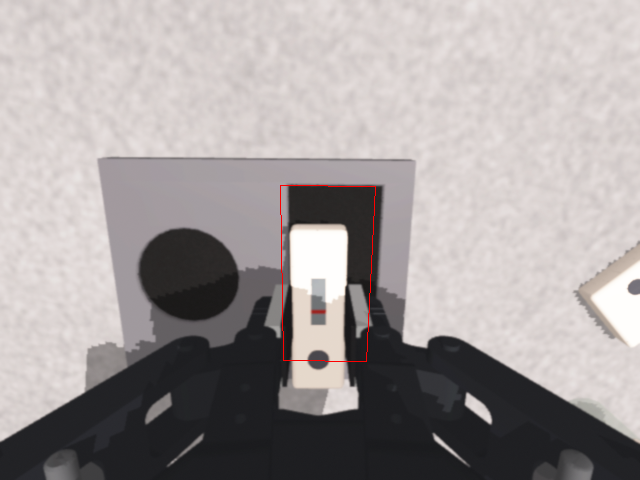

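The wrist view shows the recess about 3.5 mm to tool +y of my estimate: its right edge is at px 383 against 376 predicted. That agrees with the scene camera. New recess target is (526,277).

Request:
send_rows([
  [0,[0.002,0.008,0],[0,-0.004,0.013]],
  [0,[0,0,0.01],[0,0,0]],
  [0,[0,0,0.01],[0,0,0]],
  [0,[0,0,0],[0,0,0]],
])

```text
time: 5.4
tool_pos: [0.533, 0.276, 0.0464]
ee_rot: [0.995, 0.099, 0.004, -0.001]
ft_force: [-0.8, -0.4, -0.2]
finger_gap: 0.0209
```

```bash
python3 - <<'E'
from h import *
go(527,277.2,34.5,11.5); level()
E
```

```text
t 5.4 now [533.  276.   46.4] th 11.4 tilt [0.007 0.003] gap 20.9 F [-0.8 -0.4 -0.2]
turn z rad -0.002 shift tool mm x -5.6 y -2.4 z 11.9
level turn (tool) [-0.0018 -0.0073  0.    ]
```

Request:
send_rows([
  [0,[-0.005,-0.002,0.006],[-0.002,-0.007,0]],
  [0,[0,0,0.003],[0,0,0]],
  [0,[0,0,0],[0,0,0]],
])

```text
time: 5.65
tool_pos: [0.5288, 0.2755, 0.0372]
ee_rot: [0.995, 0.098, 0.0, 0.0]
ft_force: [0.5, 0.2, -0.0]
finger_gap: 0.0207
```

```bash
python3 - <<'E'
from h import *
go(527,277.2,34.5,11.5); level()
E
```

```text
t 5.65 now [528.8 275.5  37.2] th 11.2 tilt [0.001 0.   ] gap 20.7 F [ 0.5  0.2 -0. ]
turn z rad -0.005 shift tool mm x -1.4 y -2.0 z 2.7
level turn (tool) [ 0.0001 -0.0009  0.    ]
```

Request:
send_rows([
  [0,[-0.001,-0.002,0.003],[0,0,0]],
  [0,[0,0,0],[0,0,0]],
  [0.5,[0,0,0],[0,0,0]],
  [0.5,[0,0,0],[0,0,0]],
  [0.5,[0,0,0],[0,0,0]],
])

```text
time: 6.07
tool_pos: [0.5276, 0.2779, 0.0345]
ee_rot: [0.995, 0.098, 0.001, -0.0]
ft_force: [0.7, -1.2, -0.8]
finger_gap: 0.0424
```

Request:
send_rows([
  [0.5,[0,0,-0.03],[0,0,0]],
  [0.5,[0,0,-0.04],[0,0,0]],
  [0.5,[0,0,-0.03],[0,0,0]],
  [0.5,[0,0,0],[0,0,0]],
])

```text
time: 6.4
tool_pos: [0.5249, 0.277, 0.1349]
ee_rot: [0.995, 0.098, -0.003, 0.001]
ft_force: [0.8, 1.0, 1.1]
finger_gap: 0.0426
```

```bash
python3 - <<'E'
from h import *
go(572,-117,120,11.5); level()
snap("wrist","w6",(100,50,540,400))
E
```

```text
t 6.4 now [524.9 277.  134.9] th 11.3 tilt [-0.006 -0.003] gap 42.6 F [0.8 1.  1.1]
turn z rad -0.004 shift tool mm x -32.4 y 395.5 z 14.9
level turn (tool) [0.0019 0.006  0.    ]
```

View pics/w6.png

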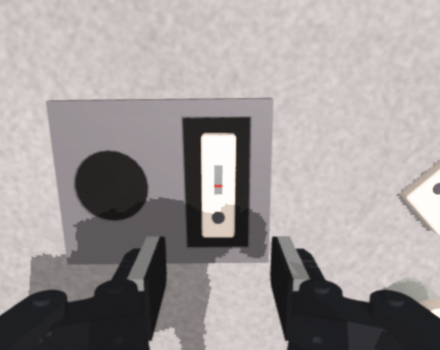

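The narrow cassette lies flat and centred in its rectangle. On to the bottle.

Request:
send_rows([
  [0.6,[-0.003,0.039,0.001],[0.002,0.006,-0.004]],
  [0.6,[-0.003,0.039,0.001],[0,0,0]],
  [0.6,[-0.003,0.039,0.001],[0,0,0]],
  [0.6,[-0.003,0.039,0.001],[0,0,0]],
  [0.6,[-0.003,0.039,0.001],[0,0,0]],
])

```text
time: 6.87
tool_pos: [0.5477, 0.085, 0.1256]
ee_rot: [0.994, 0.107, 0.0, -0.002]
ft_force: [1.0, 0.0, 0.1]
finger_gap: 0.0509
```

Request:
send_rows([
  [0.6,[-0.003,0.039,0.001],[0,0,0]],
  [0.6,[-0.003,0.039,0.001],[0,0,0]],
  [0.6,[-0.003,0.039,0.001],[0,0,0]],
  [0.6,[-0.003,0.039,0.001],[0,0,0]],
  [0.6,[0,0,0],[0,0,0]],
])

```text
time: 7.28
tool_pos: [0.5654, -0.0829, 0.1144]
ee_rot: [0.994, 0.106, -0.003, -0.001]
ft_force: [1.0, 0.1, -0.7]
finger_gap: 0.0511
```

```bash
python3 - <<'E'
from h import *
meas("w6",510.5,348,.0105,dark=60); meas("w6",526,277,.0105,dark=60)
go(572,-117,120,11.5); level()
d=snap("wrist","w7"); print(p(d,(.572,-.117,.06)),p(d,(.572,-.117,.036)))
E
```

```text
px 210 237 bbox [176 202] [246 270]
[511.2 347.6] [48.4 47.7] 8.2
px 316 235 bbox [283 168] [348 296]
[526.4 277. ] [90.5 43.7] 11.5
t 7.28 now [565.4 -82.9 114.4] th 12.2 tilt [-0.007  0.002] gap 51.1 F [ 1.   0.1 -0.7]
turn z rad 0.011 shift tool mm x -0.3 y 34.7 z -5.6
level turn (tool) [-0.003   0.0065  0.    ]
(np.float64(385.4486588683993), np.float64(276.3919272094444)) (np.float64(378.26827538989073), np.float64(260.55182557089535))
```

View pics/w7.png

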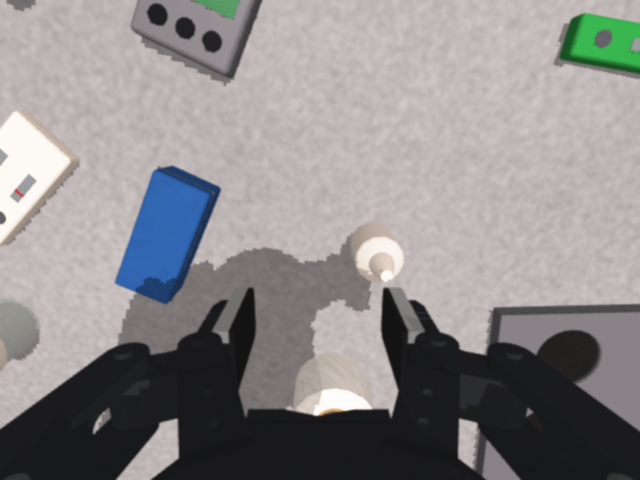

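The nozzle tip at (387,277) matches the prediction (385,276), so the bottle is at (572,-117).

Request:
send_rows([
  [0.6,[0,0.018,-0.004],[-0.003,0.006,0.011]],
  [0.6,[0,0.018,0],[0,0,0]],
  [0.6,[0,0,0],[0,0,0]],
])

```text
time: 7.58
tool_pos: [0.5692, -0.1148, 0.1137]
ee_rot: [0.995, 0.099, -0.004, -0.003]
ft_force: [-0.4, 1.0, 0.2]
finger_gap: 0.0512
```

```bash
python3 - <<'E'
from h import *
go(572.3,-117.5,27,11.5); level()
E
```

```text
t 7.58 now [ 569.2 -114.8  113.7] th 11.4 tilt [-0.009  0.005] gap 51.2 F [-0.4  1.   0.2]
turn z rad -0.002 shift tool mm x 2.5 y 3.3 z 86.7
level turn (tool) [-0.0069  0.0074  0.    ]
```

Request:
send_rows([
  [0.6,[0.002,0.003,0.01],[-0.007,0.007,-0.002]],
  [0.6,[0,0,0.02],[0,0,0]],
  [0.6,[0,0,0.02],[0,0,0]],
  [0.6,[0,0,0],[0,0,0]],
])

```text
time: 7.92
tool_pos: [0.5708, -0.1123, 0.0608]
ee_rot: [0.995, 0.101, -0.001, -0.001]
ft_force: [-0.6, -0.5, -0.4]
finger_gap: 0.0516
```

```bash
python3 - <<'E'
from h import *
go(572.3,-117.5,27,11.5); level()
E
```

```text
t 7.92 now [ 570.8 -112.3   60.8] th 11.5 tilt [-0.001  0.002] gap 51.6 F [-0.6 -0.5 -0.4]
turn z rad 0.001 shift tool mm x 0.4 y 5.4 z 33.8
level turn (tool) [-0.0026  0.0008  0.    ]
```

Request:
send_rows([
  [0.6,[0,0.006,0.006],[-0.002,0,0]],
  [0.6,[0,0.001,0.014],[0,0,0]],
  [0.6,[0,0.001,0.013],[0,0,0]],
  [0.6,[0,0,0],[0,0,0]],
])

```text
time: 8.25
tool_pos: [0.572, -0.1164, 0.0262]
ee_rot: [0.995, 0.103, -0.001, -0.001]
ft_force: [-0.2, 0.8, -1.6]
finger_gap: 0.0514
```

```bash
python3 - <<'E'
from h import *
go(572.3,-117.5,27,11.5); level()
E
```

```text
t 8.25 now [ 572.  -116.4   26.2] th 11.8 tilt [-0.003  0.002] gap 51.4 F [-0.2  0.8 -1.6]
turn z rad 0.005 shift tool mm x 0.1 y 1.1 z -0.8
level turn (tool) [-0.002   0.0022  0.    ]
```

Centred, so I'll close, lift and carry.

Request:
send_rows([
  [0,[0,0.001,-0.001],[-0.002,0.002,0]],
  [0,[0,0,0],[0,0,0]],
  [0,[0,0,0],[0,0,0]],
  [0,[0,0,0],[0,0,0]],
  [0,[0,0,0],[0,0,0]],
])

```text
time: 8.67
tool_pos: [0.5738, -0.1172, 0.0294]
ee_rot: [0.995, 0.103, 0.001, 0.0]
ft_force: [1.1, 0.1, -1.1]
finger_gap: 0.0266
```

```bash
python3 - <<'E'
from h import *
go(572.3,-117.5,27,11.5); level()
E
```

```text
t 8.67 now [ 573.8 -117.2   29.4] th 11.8 tilt [ 0.002 -0.001] gap 26.6 F [ 1.1  0.1 -1.1]
turn z rad 0.006 shift tool mm x -1.5 y -0.0 z 2.4
level turn (tool) [ 0.0012 -0.0023  0.    ]
```

Request:
send_rows([
  [0,[0,0,-0.03],[0,0,0.005]],
  [0,[0,0,-0.04],[0,0,0]],
  [0,[0,0,-0.03],[0,0,0]],
  [0,[0,0,0],[0,0,0]],
])

```text
time: 9.0
tool_pos: [0.5715, -0.1169, 0.1313]
ee_rot: [0.995, 0.1, -0.002, -0.001]
ft_force: [2.6, -0.5, 0.8]
finger_gap: 0.0268
```

```bash
python3 - <<'E'
from h import *
go(511.2,347.6,120,11.5); level()
E
```

```text
t 9.0 now [ 571.5 -116.9  131.3] th 11.5 tilt [-0.003  0.001] gap 26.8 F [ 2.6 -0.5  0.8]
turn z rad 0.0 shift tool mm x 33.5 y -467.1 z 11.3
level turn (tool) [-0.0014  0.0029  0.    ]
```

Request:
send_rows([
  [0,[0.003,-0.039,0],[0,0.003,0]],
  [0,[0.003,-0.039,0],[0,0,0]],
  [0,[0.003,-0.039,0],[0,0,0]],
  [0,[0.003,-0.039,0],[0,0,0]],
  [0,[0.003,-0.039,0],[0,0,0]],
])

```text
time: 9.42
tool_pos: [0.5533, 0.0744, 0.1375]
ee_rot: [0.996, 0.093, 0.008, 0.002]
ft_force: [0.6, -0.4, -0.8]
finger_gap: 0.0266
```

Request:
send_rows([
  [0,[0.003,-0.039,0],[0,0,0]],
  [0,[0.003,-0.039,0],[0,0,0]],
  [0,[0.003,-0.039,0],[0,0,0]],
  [0,[0.003,-0.039,0],[0,0,0]],
  [0,[0.003,-0.039,0],[0,0,0]],
])

```text
time: 9.83
tool_pos: [0.5294, 0.2775, 0.1371]
ee_rot: [0.996, 0.092, 0.01, 0.002]
ft_force: [0.4, -0.7, -0.1]
finger_gap: 0.027
```

Request:
send_rows([
  [0,[0.003,-0.039,0],[0,0,0]],
  [0,[0.001,-0.02,0.005],[0,0,0]],
  [0,[0,0,0],[0,0,0]],
])

```text
time: 10.08
tool_pos: [0.5206, 0.3468, 0.1321]
ee_rot: [0.995, 0.095, 0.011, -0.0]
ft_force: [0.7, -0.1, -0.4]
finger_gap: 0.0267
```

```bash
python3 - <<'E'
from h import *
go(511.2,347.6,38,11.5); level()
E
```

```text
t 10.08 now [520.6 346.8 132.1] th 10.9 tilt [0.022 0.002] gap 26.7 F [ 0.7 -0.1 -0.4]
turn z rad -0.01 shift tool mm x -9.0 y -2.7 z 94.1
level turn (tool) [ 0.002  -0.0225  0.    ]
```

Request:
send_rows([
  [0,[-0.008,-0.003,0.02],[0.002,-0.022,-0.01]],
  [0,[0,0,0.025],[0,0,0]],
  [0,[0,0,0.025],[0,0,0]],
  [0,[0,0,0],[0,0,0]],
])

```text
time: 10.42
tool_pos: [0.5137, 0.3504, 0.0623]
ee_rot: [0.995, 0.103, 0.003, -0.001]
ft_force: [-1.7, -1.2, -1.9]
finger_gap: 0.0268
```

```bash
python3 - <<'E'
from h import *
go(511.2,347.6,38,11.5); level()
E
```

```text
t 10.42 now [513.7 350.4  62.3] th 11.8 tilt [0.005 0.002] gap 26.8 F [-1.7 -1.2 -1.9]
turn z rad 0.005 shift tool mm x -3.1 y 2.3 z 24.3
level turn (tool) [-0.0011 -0.0056  0.    ]
```

Request:
send_rows([
  [0,[-0.003,0.002,0.008],[-0.001,-0.005,0.005]],
  [0,[0,0,0.01],[0,0,0]],
  [0,[0,0,0.003],[0,0,0]],
  [0,[0,0,0],[0,0,0]],
])

```text
time: 10.75
tool_pos: [0.5123, 0.3453, 0.0413]
ee_rot: [0.995, 0.099, 0.0, 0.0]
ft_force: [-0.2, -0.1, -0.9]
finger_gap: 0.0266
```

```bash
python3 - <<'E'
from h import *
go(511.2,347.6,38,11.5); level()
E
```

```text
t 10.75 now [512.3 345.3  41.3] th 11.3 tilt [ 0.001 -0.   ] gap 26.6 F [-0.2 -0.1 -0.9]
turn z rad -0.003 shift tool mm x -0.6 y -2.5 z 3.3
level turn (tool) [ 0.0005 -0.0006  0.    ]
```

Request:
send_rows([
  [0,[0,-0.002,0.002],[0,0,0]],
  [0,[0,0,0.001],[0,0,0]],
  [0,[0,0,0],[0,0,0]],
])

```text
time: 11.0
tool_pos: [0.5136, 0.3476, 0.0402]
ee_rot: [0.995, 0.098, 0.002, -0.001]
ft_force: [0.5, 0.2, -0.3]
finger_gap: 0.0269
```

```bash
python3 - <<'E'
from h import *
go(511.2,347.6,38,11.5); level()
E
```

```text
t 11.0 now [513.6 347.6  40.2] th 11.3 tilt [0.004 0.001] gap 26.9 F [ 0.5  0.2 -0.3]
turn z rad -0.004 shift tool mm x -2.4 y -0.5 z 2.2
level turn (tool) [-0.0007 -0.004   0.    ]
```

Request:
send_rows([
  [0,[-0.001,0,0.002],[0,-0.004,0]],
  [0,[0,0,0.001],[0,0,0]],
  [0,[0,0,0],[0,0,0]],
])

```text
time: 11.25
tool_pos: [0.5138, 0.3483, 0.0388]
ee_rot: [0.995, 0.098, 0.001, -0.001]
ft_force: [-0.1, -0.6, -0.2]
finger_gap: 0.0267
```

```bash
python3 - <<'E'
from h import *
go(511.2,347.6,38,11.5); level()
E
```

```text
t 11.25 now [513.8 348.3  38.8] th 11.3 tilt [0.002 0.002] gap 26.7 F [-0.1 -0.6 -0.2]
turn z rad -0.004 shift tool mm x -2.7 y 0.2 z 0.8
level turn (tool) [-0.0019 -0.0028  0.    ]
```

Request:
send_rows([
  [0,[0,0,0.001],[-0.001,-0.002,0]],
  [0,[0,0,0],[0,0,0]],
  [0.6,[0,0,0],[0,0,0]],
  [0.6,[0,0,0],[0,0,0]],
  [0.6,[0,0,0],[0,0,0]],
])

```text
time: 11.67
tool_pos: [0.5142, 0.3488, 0.0383]
ee_rot: [0.995, 0.099, 0.001, -0.001]
ft_force: [-0.1, 1.0, -0.7]
finger_gap: 0.0516
```

Request:
send_rows([
  [0.6,[0,0,-0.03],[0,0,0]],
  [0.6,[0,0,-0.04],[0,0,0]],
  [0.6,[0,0,-0.035],[0,0,0]],
  [0.6,[0,0,0],[0,0,0]],
])

```text
time: 12.0
tool_pos: [0.5113, 0.3469, 0.1426]
ee_rot: [0.995, 0.099, -0.004, 0.002]
ft_force: [1.7, 1.0, 1.7]
finger_gap: 0.0512
```

```bash
python3 - <<'E'
from h import *
go(564,109.5,120,-34.6); level()
snap("wrist","w8"); d=snap("scene","s8")
a=cv2.imread("pics/w8_raw.png"); b=cv2.resize(cv2.imread("pics/s8_raw.png")[220:320,440:580],None,fx=2.2,fy=2.2)
a[:b.shape[0],640-b.shape[1]:]=b; cv2.imwrite("pics/w8.png",a)
E
```

```text
t 12.0 now [511.3 346.9 142.6] th 11.3 tilt [-0.007 -0.004] gap 51.2 F [1.7 1.  1.7]
turn z rad 0.801 shift tool mm x 178.2 y 165.5 z 22.6
level turn (tool) [0.0024 0.0079 0.    ]
```

View pics/w8.png

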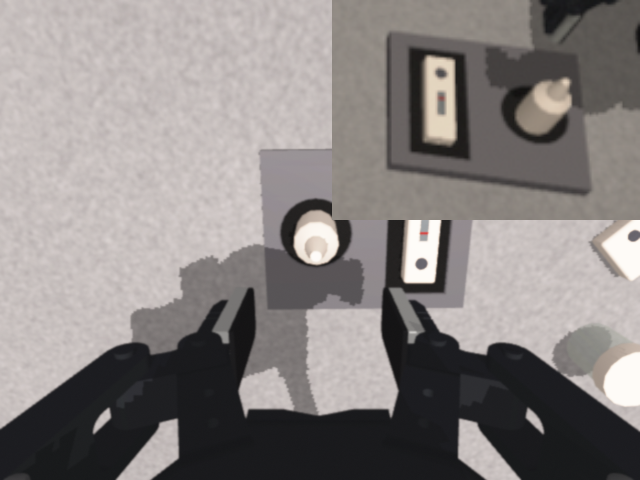

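The bottle stands upright well inside its round recess, and the cassette is still fine. Next is the wide cassette. I translate first and turn after, because joint 6's range is limited there.

Request:
send_rows([
  [0.8,[0.001,0.039,0.002],[0.002,0.008,0]],
  [0.8,[0.001,0.039,0.002],[0,0,0]],
  [0.8,[0.001,0.039,0.002],[0,0,0]],
  [0.8,[0.001,0.039,0.002],[0,0,0]],
  [0.8,[0.001,0.039,0.002],[0,0,0]],
])

```text
time: 12.52
tool_pos: [0.5483, 0.1563, 0.1214]
ee_rot: [0.994, 0.105, -0.006, 0.001]
ft_force: [0.8, 0.3, -0.1]
finger_gap: 0.0684
```

Request:
send_rows([
  [0.8,[0.001,0.039,0.002],[0,0,0]],
  [0.8,[0,0,0],[0,0,0.115]],
  [0.8,[0,0,0],[0,0,0.115]],
  [0.8,[0,0,0],[0,0,0.115]],
  [0.8,[0,0,0],[0,0,0.115]],
])

```text
time: 12.93
tool_pos: [0.5519, 0.1047, 0.1085]
ee_rot: [0.99, -0.138, -0.014, 0.006]
ft_force: [-0.7, 0.6, -0.0]
finger_gap: 0.0683
```

Request:
send_rows([
  [0.8,[0,0,0],[0,0,0.115]],
  [0.8,[0,0,0],[0,0,0.115]],
  [0.8,[0,0,0],[0,0,0.115]],
  [0.8,[0,0,0],[0,0,0]],
])

```text
time: 13.27
tool_pos: [0.5458, 0.1025, 0.0999]
ee_rot: [0.948, -0.317, -0.019, 0.012]
ft_force: [-0.2, -1.0, -0.3]
finger_gap: 0.0679
```

```bash
python3 - <<'E'
from h import *
go(564,109,90,-34.6); level(); print(np.degrees(ctrl.observe()["joints"]))
E
```

```text
t 13.27 now [545.8 102.5  99.9] th -37.0 tilt [-0.043 -0.01 ] gap 67.9 F [-0.2 -1.  -0.3]
turn z rad -0.041 shift tool mm x 11.3 y -15.6 z 9.9
level turn (tool) [0.0338 0.0281 0.    ]
[  8.20292161  11.86859787 112.96036668  -0.26480917  57.6805591
 135.28831096]
```

Request:
send_rows([
  [0.8,[0.011,-0.015,0],[0.033,0.028,-0.041]],
  [0.8,[0,0,0.005],[0,0,0]],
  [0.8,[0,0,0],[0,0,0]],
])

```text
time: 13.52
tool_pos: [0.56, 0.1073, 0.0891]
ee_rot: [0.956, -0.293, -0.004, 0.002]
ft_force: [-1.5, -0.2, -1.3]
finger_gap: 0.0685
```

```bash
python3 - <<'E'
from h import *
go(564,109,26,-34.6); level()
d=snap("wrist","w9"); im=d["img"][:,:,::-1].copy(); a=np.radians(-34.6)
M=np.array([[np.cos(a),-np.sin(a)],[np.sin(a),np.cos(a)]])
pts=[p(d,(*(np.array([564,109])+M@np.array(q))/1000,.012)) for q in((-40,-20),(40,-20),(40,20),(-40,20))]
cv2.polylines(im,[np.array(pts).astype(int)],True,(0,0,255),1); cv2.imwrite("pics/w9.png",im)
E
```

```text
t 13.52 now [560.  107.3  89.1] th -34.1 tilt [-0.009 -0.001] gap 68.5 F [-1.5 -0.2 -1.3]
turn z rad 0.009 shift tool mm x 2.3 y -3.7 z 63.1
level turn (tool) [0.0056 0.0067 0.    ]
```

View pics/w9.png

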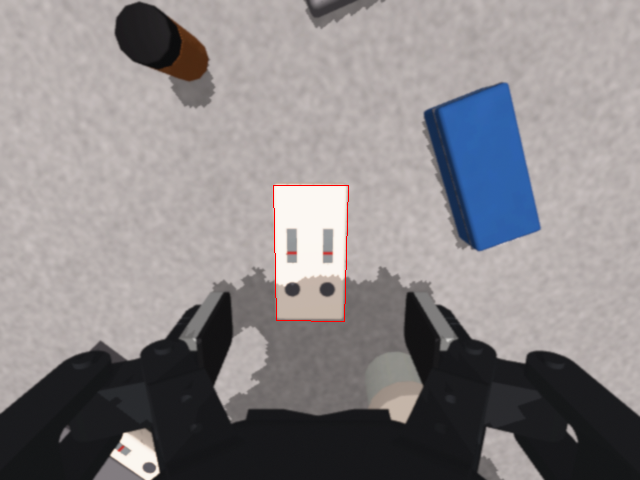

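The overlay coincides with the wide cassette (two windows). The pot and slide box are clear of the fingers. Descending.

Request:
send_rows([
  [0.75,[0.002,-0.004,0.015],[0.005,0.006,0.009]],
  [0.75,[0,0,0.02],[0,0,0]],
  [0.75,[0,0,0.01],[0,0,0]],
  [0.75,[0,0,0],[0,0,0]],
])

```text
time: 13.9
tool_pos: [0.5631, 0.1093, 0.043]
ee_rot: [0.955, -0.297, -0.001, 0.001]
ft_force: [-0.8, 0.6, -0.4]
finger_gap: 0.064
```

```bash
python3 - <<'E'
from h import *
go(564,109,26,-34.6); level()
E
```

```text
t 13.9 now [563.1 109.3  43. ] th -34.5 tilt [-0.002 -0.001] gap 64.0 F [-0.8  0.6 -0.4]
turn z rad 0.002 shift tool mm x 0.9 y -0.3 z 17.0
level turn (tool) [0.002  0.0015 0.    ]
```

Request:
send_rows([
  [0.75,[0.001,0,0.009],[0,0,0]],
  [0.75,[0,0,0.008],[0,0,0]],
  [0.75,[0,0,0],[0,0,0]],
])

```text
time: 14.15
tool_pos: [0.5634, 0.1086, 0.025]
ee_rot: [0.955, -0.296, -0.002, 0.001]
ft_force: [-0.3, -0.0, 1.0]
finger_gap: 0.0643
```

```bash
python3 - <<'E'
from h import *
go(564,109,25,-34.6); level()
E
```

```text
t 14.15 now [563.4 108.6  25. ] th -34.5 tilt [-0.004 -0.001] gap 64.3 F [-0.3 -0.   1. ]
turn z rad 0.003 shift tool mm x 0.2 y -0.7 z 0.0
level turn (tool) [0.003  0.0025 0.    ]
```

Request:
send_rows([
  [0.75,[0,0,0.003],[0.002,0.002,0]],
  [0.75,[0,0,0],[0,0,0]],
  [0,[0,0,0],[0,0,0]],
  [0,[0,0,0],[0,0,0]],
  [0,[0,0,0],[0,0,0]],
])

```text
time: 14.57
tool_pos: [0.5649, 0.1087, 0.0234]
ee_rot: [0.955, -0.296, 0.001, -0.0]
ft_force: [-0.6, -0.1, -0.2]
finger_gap: 0.0389
```

Request:
send_rows([
  [0,[0,0,0],[0,0,0]],
  [0,[0,0,0],[0,0,0]],
])

```text
time: 14.73
tool_pos: [0.5655, 0.1088, 0.0242]
ee_rot: [0.955, -0.296, 0.002, -0.001]
ft_force: [-0.1, 0.1, -0.4]
finger_gap: 0.0386
```

```bash
python3 - <<'E'
from h import *
go(564,109,25,-34.6); level()
E
```

```text
t 14.73 now [565.5 108.8  24.2] th -34.5 tilt [0.003 0.   ] gap 38.6 F [-0.1  0.1 -0.4]
turn z rad 0.003 shift tool mm x -1.3 y 0.6 z -0.8
level turn (tool) [-0.0019 -0.0027  0.    ]
```

Request:
send_rows([
  [0,[0,0,-0.03],[0,0,0]],
  [0,[0,0,-0.04],[0,0,0]],
  [0,[0,0,-0.035],[0,0,0]],
  [0,[0,0,0],[0,0,-0.12]],
  [0,[0,0,0],[0,0,-0.12]],
])

```text
time: 15.15
tool_pos: [0.5626, 0.1084, 0.1312]
ee_rot: [0.984, -0.177, -0.002, 0.001]
ft_force: [-1.1, 0.6, -1.4]
finger_gap: 0.0383
```

Request:
send_rows([
  [0,[0,0,0],[0,0,-0.12]],
  [0,[0,0,0],[0,0,-0.12]],
  [0,[0,0,0],[0,0,-0.12]],
  [0,[0,0,0],[0,0,-0.12]],
  [0,[0,0,0],[0,0,-0.12]],
])

```text
time: 15.57
tool_pos: [0.5649, 0.1088, 0.1355]
ee_rot: [0.991, 0.135, 0.002, 0.0]
ft_force: [0.2, 0.1, -0.5]
finger_gap: 0.0389
```

```bash
python3 - <<'E'
from h import *
go(509,-375,120,13.9); level()
E
```

```text
t 15.57 now [564.9 108.8 135.5] th 15.5 tilt [0.005 0.   ] gap 38.9 F [ 0.2  0.1 -0.5]
turn z rad 0.028 shift tool mm x -170.5 y 456.2 z 15.5
level turn (tool) [ 0.001  -0.0044  0.    ]
```

Request:
send_rows([
  [0,[0,0,0],[0.001,-0.004,0.028]],
  [0,[-0.014,0.038,0],[0,0,0]],
  [0,[-0.014,0.038,0],[0,0,0]],
  [0,[-0.014,0.038,0],[0,0,0]],
  [0,[-0.014,0.038,0],[0,0,0]],
])

```text
time: 15.98
tool_pos: [0.5479, -0.0485, 0.136]
ee_rot: [0.993, 0.118, 0.002, -0.002]
ft_force: [0.1, -0.2, -0.1]
finger_gap: 0.0388
```

Request:
send_rows([
  [0,[-0.014,0.038,0],[0,0,0]],
  [0,[-0.014,0.038,0],[0,0,0]],
  [0,[-0.014,0.038,0],[0,0,0]],
  [0,[-0.014,0.038,0],[0,0,0]],
  [0,[0,0,0],[0,0,0]],
])

```text
time: 16.4
tool_pos: [0.5256, -0.2211, 0.1365]
ee_rot: [0.995, 0.103, 0.003, 0.0]
ft_force: [0.8, 0.1, 0.2]
finger_gap: 0.0386
```

```bash
python3 - <<'E'
from h import *
go(509,-375,120,13.9); level()
E
```

```text
t 16.4 now [ 525.6 -221.1  136.5] th 11.9 tilt [ 0.006 -0.   ] gap 38.6 F [0.8 0.1 0.2]
turn z rad -0.035 shift tool mm x -53.1 y 145.4 z 16.5
level turn (tool) [ 0.0012 -0.0054  0.    ]
```

Request:
send_rows([
  [0,[-0.013,0.035,0],[0.001,-0.005,-0.035]],
  [0,[-0.013,0.036,0.01],[0,0,0]],
  [0,[-0.013,0.036,0.01],[0,0,0]],
  [0,[-0.013,0.036,0.01],[0,0,0]],
  [0,[0,0,0],[0,0,0]],
])

```text
time: 16.82
tool_pos: [0.5071, -0.377, 0.1067]
ee_rot: [0.994, 0.109, 0.002, 0.001]
ft_force: [0.8, 0.9, -0.3]
finger_gap: 0.0386
```

```bash
python3 - <<'E'
from h import *
go(509,-375,60,13.9); level()
d=snap("wrist","w10"); im=d["img"][:,:,::-1].copy(); a=np.radians(13.9)
M=np.array([[np.cos(a),-np.sin(a)],[np.sin(a),np.cos(a)]])
pts=[p(d,(*(np.array([509,-375])+M@np.array(q))/1000,.012)) for q in((-51,-31),(51,-31),(51,31),(-51,31))]
cv2.polylines(im,[np.array(pts).astype(int)],True,(0,0,255),1); cv2.imwrite("pics/w10.png",im)
E
```

```text
t 16.82 now [ 507.1 -377.   106.7] th 12.5 tilt [ 0.004 -0.001] gap 38.6 F [ 0.8  0.9 -0.3]
turn z rad -0.025 shift tool mm x 2.3 y -1.5 z 46.7
level turn (tool) [ 0.002  -0.0036  0.    ]
```

View pics/w10.png

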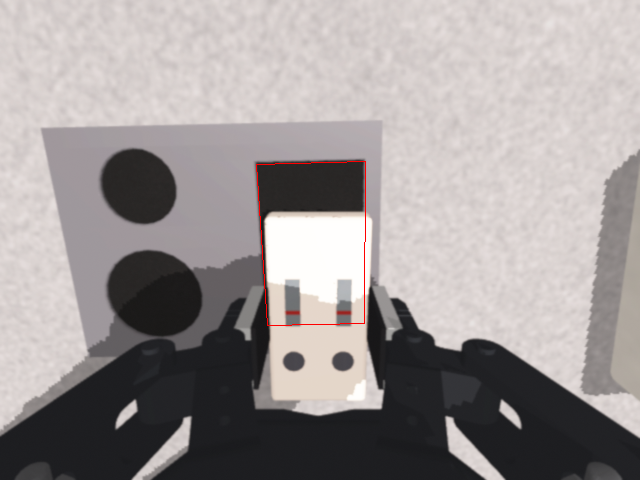

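The overlay coincides with the rectangular recess, so (509,-375) is right. I'll lower, and measure the round recesses from this picture as well.

Request:
send_rows([
  [0,[0.002,-0.001,0.012],[0.002,-0.004,-0.025]],
  [0,[0,0,0.02],[0,0,0]],
  [0,[0,0,0.02],[0,0,0]],
  [0,[0,0,0],[0,0,0]],
])

```text
time: 17.2
tool_pos: [0.5114, -0.3698, 0.0536]
ee_rot: [0.993, 0.118, 0.001, -0.001]
ft_force: [-1.4, 0.1, -1.1]
finger_gap: 0.0388
```

```bash
python3 - <<'E'
from h import *
go(510,-375,33,13.9); level()
meas("w10",456,-286,.0105,dark=60); meas("w10",522,-269,.0105,dark=60)
E
```

```text
t 17.2 now [ 511.4 -369.8   53.6] th 13.6 tilt [0.001 0.003] gap 38.8 F [-1.4  0.1 -1.1]
turn z rad -0.005 shift tool mm x -2.6 y 4.7 z 20.6
level turn (tool) [-0.0023 -0.0019  0.    ]
px 158 297 bbox [109 251] [201 336]
[ 457.1 -284. ] [57.8 57.9] 5.2
px 140 189 bbox [102 150] [174 222]
[ 523.2 -267.4] [41.9 41.7] 12.4
```

Request:
send_rows([
  [0,[-0.002,0.005,0.008],[-0.002,-0.002,-0.005]],
  [0,[0,0,0.008],[0,0,0]],
  [0,[0,0,0.002],[0,0,0]],
  [0,[0,0,0],[0,0,0]],
])

```text
time: 17.53
tool_pos: [0.512, -0.371, 0.0342]
ee_rot: [0.992, 0.123, -0.001, -0.001]
ft_force: [0.5, -0.0, -0.3]
finger_gap: 0.0387
```

```bash
python3 - <<'E'
from h import *
go(510,-375,33,13.9); level()
E
```

```text
t 17.53 now [ 512.  -371.    34.2] th 14.1 tilt [-0.001  0.002] gap 38.7 F [ 0.5 -0.  -0.3]
turn z rad 0.004 shift tool mm x -2.9 y 3.4 z 1.2
level turn (tool) [-0.0019  0.001   0.    ]
```

Request:
send_rows([
  [0,[-0.002,0.003,0],[0,0,0]],
  [0,[0,0,0.001],[0,0,0]],
  [0.75,[0,0,0],[0,0,0]],
  [0.75,[0,0,0],[0,0,0]],
  [0.75,[0,0,0],[0,0,0]],
])

```text
time: 17.95
tool_pos: [0.5125, -0.3757, 0.0361]
ee_rot: [0.992, 0.123, 0.001, 0.001]
ft_force: [-0.2, 0.1, -0.1]
finger_gap: 0.0644
```

Request:
send_rows([
  [0.75,[0,0,-0.03],[0,0,0]],
  [0.75,[0,0,-0.04],[0,0,0]],
  [0.75,[0,0,-0.035],[0,0,0]],
  [0.75,[0,0,0],[0,0,0]],
])

```text
time: 18.28
tool_pos: [0.5103, -0.3746, 0.1423]
ee_rot: [0.992, 0.122, -0.001, -0.002]
ft_force: [1.0, -0.7, 1.7]
finger_gap: 0.0642
```

```bash
python3 - <<'E'
from h import *
go(461,113,120,13.9); level()
snap("wrist","w11",(0,50,540,400))
E
```

```text
t 18.28 now [ 510.3 -374.6  142.3] th 14.0 tilt [-0.003  0.003] gap 64.2 F [ 1.  -0.7  1.7]
turn z rad 0.002 shift tool mm x 69.3 y -485.2 z 22.3
level turn (tool) [-0.0036  0.0022  0.    ]
```

View pics/w11.png

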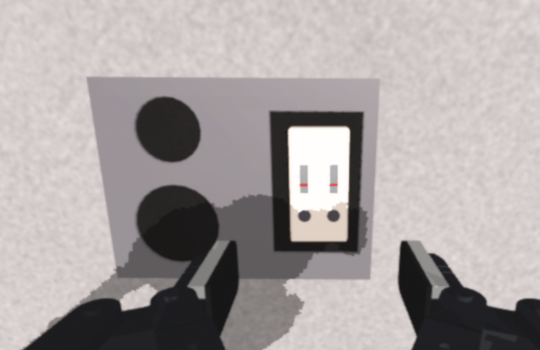

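The wide cassette is flat inside its recess. Now to the pot.

Request:
send_rows([
  [0.9,[0.006,-0.039,0.001],[-0.003,0.002,0]],
  [0.9,[0.006,-0.039,0.001],[0,0,0]],
  [0.9,[0.006,-0.039,0.001],[0,0,0]],
  [0.9,[0.006,-0.039,0.001],[0,0,0]],
  [0.9,[0.006,-0.039,0.001],[0,0,0]],
])

```text
time: 18.75
tool_pos: [0.4921, -0.1803, 0.1342]
ee_rot: [0.993, 0.116, 0.001, 0.002]
ft_force: [0.8, 0.0, 0.4]
finger_gap: 0.077
```

Request:
send_rows([
  [0.9,[0.006,-0.039,0.001],[0,0,0]],
  [0.9,[0.006,-0.039,0.001],[0,0,0]],
  [0.9,[0.006,-0.039,0.001],[0,0,0]],
  [0.9,[0.006,-0.039,0.001],[0,0,0]],
  [0.9,[0.006,-0.039,0.001],[0,0,0]],
])

```text
time: 19.17
tool_pos: [0.4707, 0.025, 0.1243]
ee_rot: [0.993, 0.114, -0.0, 0.001]
ft_force: [0.2, 0.2, 0.0]
finger_gap: 0.0768
```

Request:
send_rows([
  [0.9,[0.006,-0.039,0.001],[0,0,0]],
  [0.9,[0,0,0],[0,0,0]],
])

```text
time: 19.33
tool_pos: [0.4647, 0.0717, 0.1215]
ee_rot: [0.993, 0.117, -0.001, 0.0]
ft_force: [-1.1, -0.1, 1.0]
finger_gap: 0.0771
```

```bash
python3 - <<'E'
from h import *
go(461,113,120,13.9); level()
d=snap("wrist","w12"); print(p(d,(.461,.113,.045)))
E
```

```text
t 19.33 now [464.7  71.7 121.5] th 13.4 tilt [-0.003 -0.001] gap 77.1 F [-1.1 -0.1  1. ]
turn z rad -0.009 shift tool mm x 6.3 y -41.0 z 1.5
level turn (tool) [-0.0001  0.0028  0.    ]
(np.float64(242.63234262529517), np.float64(250.67649252451574))
```

View pics/w12.png

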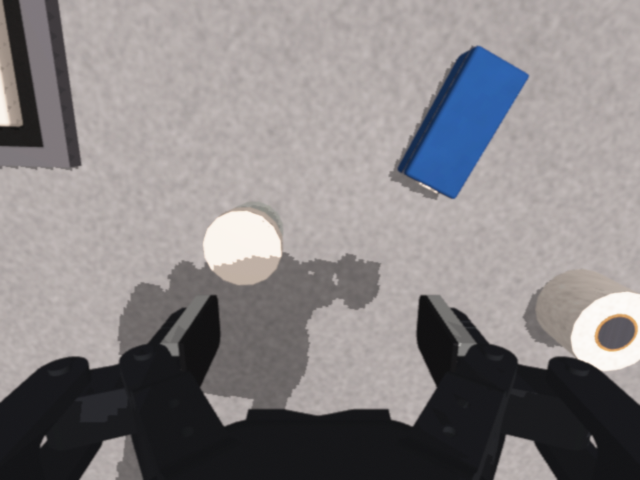

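The lid centre is at (243,246) against (243,251) predicted, so the pot is at about (463,113.5).

Request:
send_rows([
  [0.85,[0.004,-0.021,0],[0,0.003,-0.009]],
  [0.85,[0.004,-0.021,0],[0,0,0]],
  [0.85,[0,0,0.015],[0,0,0]],
  [0.85,[0,0,0],[0,0,0]],
])

```text
time: 19.72
tool_pos: [0.4618, 0.1116, 0.1042]
ee_rot: [0.992, 0.122, -0.001, 0.002]
ft_force: [-0.4, -0.7, -0.5]
finger_gap: 0.0728
```

```bash
python3 - <<'E'
from h import *
go(463,113.5,40,13.9); level()
E
```

```text
t 19.72 now [461.8 111.6 104.2] th 14.0 tilt [-0.001 -0.004] gap 72.8 F [-0.4 -0.7 -0.5]
turn z rad 0.003 shift tool mm x 1.6 y -1.6 z 64.2
level turn (tool) [0.0037 0.0022 0.    ]
```

Request:
send_rows([
  [0.85,[0.001,-0.001,0.015],[0.003,0.002,0]],
  [0.85,[0,0,0.02],[0,0,0]],
  [0.85,[0,0,0.012],[0,0,0]],
  [0.85,[0,0,0],[0,0,0]],
])

```text
time: 20.05
tool_pos: [0.4642, 0.1084, 0.0565]
ee_rot: [0.993, 0.12, 0.0, 0.001]
ft_force: [-0.4, -0.2, -0.5]
finger_gap: 0.0723
```

```bash
python3 - <<'E'
from h import *
go(463,113.5,39,13.9); level()
E
```

```text
t 20.05 now [464.2 108.4  56.5] th 13.8 tilt [ 0.001 -0.002] gap 72.3 F [-0.4 -0.2 -0.5]
turn z rad -0.001 shift tool mm x 0.0 y -5.2 z 17.5
level turn (tool) [ 0.0022 -0.0007  0.    ]
```

Request:
send_rows([
  [0.85,[0,-0.005,0.008],[0.002,0,0]],
  [0.85,[0,-0.001,0.009],[0,0,0]],
  [0.85,[0,0,0],[0,0,0]],
])

```text
time: 20.3
tool_pos: [0.4636, 0.1121, 0.039]
ee_rot: [0.993, 0.118, 0.0, 0.0]
ft_force: [0.3, 0.5, -0.6]
finger_gap: 0.0728
```

```bash
python3 - <<'E'
from h import *
go(463,113.5,38,13.9); level()
E
```

```text
t 20.3 now [463.6 112.1  39. ] th 13.6 tilt [ 0.001 -0.   ] gap 72.8 F [ 0.3  0.5 -0.6]
turn z rad -0.005 shift tool mm x -0.2 y -1.5 z 1.0
level turn (tool) [ 0.0004 -0.0007  0.    ]
```

Request:
send_rows([
  [0,[0,-0.001,0.001],[0,0,0]],
  [0,[0,0,0],[0,0,0]],
  [0,[0,0,0],[0,0,0]],
  [0,[0,0,0],[0,0,0]],
  [0,[0,0,0],[0,0,0]],
])

```text
time: 20.72
tool_pos: [0.4651, 0.1132, 0.0397]
ee_rot: [0.993, 0.118, 0.002, 0.0]
ft_force: [0.1, -0.1, -0.6]
finger_gap: 0.0424
```

```bash
python3 - <<'E'
from h import *
go(463,113.5,38,13.9); level()
E
```

```text
t 20.72 now [465.1 113.2  39.7] th 13.6 tilt [0.004 0.   ] gap 42.4 F [ 0.1 -0.1 -0.6]
turn z rad -0.005 shift tool mm x -1.9 y -0.8 z 1.7
level turn (tool) [ 0.0008 -0.0037  0.    ]
```

Request:
send_rows([
  [0,[0,0,-0.03],[0,0,0]],
  [0,[0,0,-0.04],[0,0,0]],
  [0,[0,0,-0.03],[0,0,0]],
  [0,[0,0,0],[0,0,0]],
])

```text
time: 21.05
tool_pos: [0.4621, 0.113, 0.1412]
ee_rot: [0.993, 0.119, -0.002, 0.0]
ft_force: [1.3, 0.4, 0.4]
finger_gap: 0.0427
```

```bash
python3 - <<'E'
from h import *
go(456.5,-284.5,110,13.9); level()
E
```

```text
t 21.05 now [462.1 113.  141.2] th 13.6 tilt [-0.003 -0.001] gap 42.7 F [1.3 0.4 0.4]
turn z rad -0.005 shift tool mm x -100.9 y 384.5 z 31.2
level turn (tool) [0.0004 0.0034 0.    ]
```

Request:
send_rows([
  [0,[-0.01,0.038,0],[0,0.003,-0.005]],
  [0,[-0.01,0.038,0],[0,0,0]],
  [0,[-0.01,0.038,0],[0,0,0]],
  [0,[-0.01,0.038,0],[0,0,0]],
  [0,[-0.01,0.038,0],[0,0,0]],
])

```text
time: 21.47
tool_pos: [0.4641, -0.0815, 0.1458]
ee_rot: [0.991, 0.13, 0.007, -0.0]
ft_force: [1.1, 0.3, -0.1]
finger_gap: 0.0425
```

Request:
send_rows([
  [0,[-0.01,0.038,0],[0,0,0]],
  [0,[-0.01,0.038,0],[0,0,0]],
  [0,[-0.01,0.038,0],[0,0,0]],
  [0,[-0.01,0.038,0],[0,0,0]],
  [0,[0,0,0],[0,0,0]],
])

```text
time: 21.88
tool_pos: [0.4631, -0.2522, 0.1455]
ee_rot: [0.992, 0.128, 0.009, 0.002]
ft_force: [0.3, -0.3, 0.0]
finger_gap: 0.0428
```

```bash
python3 - <<'E'
from h import *
go(456.5,-284.5,110,13.9); level()
E
```

```text
t 21.88 now [ 463.1 -252.2  145.5] th 14.7 tilt [ 0.019 -0.002] gap 42.8 F [ 0.3 -0.3  0. ]
turn z rad 0.015 shift tool mm x -14.2 y 29.7 z 35.5
level turn (tool) [ 0.0068 -0.0174  0.    ]
```

Request:
send_rows([
  [0,[-0.013,0.029,0.02],[0.007,-0.017,0.015]],
  [0,[0,0,0.025],[0,0,0]],
  [0,[0,0,0.02],[0,0,0]],
  [0,[0,0,0],[0,0,0]],
])

```text
time: 22.22
tool_pos: [0.4595, -0.2885, 0.0804]
ee_rot: [0.993, 0.117, 0.002, 0.002]
ft_force: [-0.8, 0.8, -0.2]
finger_gap: 0.0428
```

```bash
python3 - <<'E'
from h import *
go(456.5,-284.5,48.5,13.9); level()
E
```

```text
t 22.22 now [ 459.5 -288.5   80.4] th 13.4 tilt [ 0.005 -0.003] gap 42.8 F [-0.8  0.8 -0.2]
turn z rad -0.008 shift tool mm x -1.9 y -4.6 z 31.9
level turn (tool) [ 0.004  -0.0044  0.    ]
```

Request:
send_rows([
  [0,[0,-0.004,0.01],[0.004,-0.004,-0.008]],
  [0,[0,0,0.01],[0,0,0]],
  [0,[0,0,0.006],[0,0,0]],
  [0,[0,0,0],[0,0,0]],
])

```text
time: 22.55
tool_pos: [0.4586, -0.2823, 0.0526]
ee_rot: [0.993, 0.122, -0.0, -0.001]
ft_force: [-0.7, -0.3, -0.2]
finger_gap: 0.0426
```

```bash
python3 - <<'E'
from h import *
go(458,-284,48.5,13.9); level()
E
```

```text
t 22.55 now [ 458.6 -282.3   52.6] th 14.0 tilt [-0.001  0.001] gap 42.6 F [-0.7 -0.3 -0.2]
turn z rad 0.002 shift tool mm x -1.0 y 1.5 z 4.1
level turn (tool) [-0.0015  0.0004  0.    ]
```

Request:
send_rows([
  [0,[-0.001,0.002,0.002],[-0.001,0,0]],
  [0,[0,0,0.002],[0,0,0]],
  [0,[0,0,0],[0,0,0]],
])

```text
time: 22.8
tool_pos: [0.4593, -0.2841, 0.0495]
ee_rot: [0.992, 0.123, 0.001, 0.0]
ft_force: [-1.0, 0.7, 0.3]
finger_gap: 0.0425
```

```bash
python3 - <<'E'
from h import *
go(458,-284,48.5,13.9); level()
E
```

```text
t 22.8 now [ 459.3 -284.1   49.5] th 14.1 tilt [ 0.001 -0.001] gap 42.5 F [-1.   0.7  0.3]
turn z rad 0.004 shift tool mm x -1.2 y -0.4 z 1.0
level turn (tool) [ 0.001  -0.0009  0.    ]
```

Request:
send_rows([
  [0,[-0.001,0,0.001],[0,0,0]],
  [0,[0,0,0],[0,0,0]],
  [0.8,[0,0,0],[0,0,0]],
  [0.8,[0,0,0],[0,0,0]],
  [0.8,[0,0,0],[0,0,0]],
])

```text
time: 23.22
tool_pos: [0.4598, -0.2854, 0.0506]
ee_rot: [0.992, 0.123, 0.002, 0.002]
ft_force: [0.3, 0.3, 0.4]
finger_gap: 0.0684
```

Request:
send_rows([
  [0.8,[0,0,-0.03],[0,0,0]],
  [0.8,[0,0,-0.04],[0,0,0]],
  [0.8,[0,0,-0.03],[0,0,0]],
  [0.8,[0,0,0],[0,0,0]],
])

```text
time: 23.55
tool_pos: [0.4571, -0.2837, 0.1513]
ee_rot: [0.992, 0.123, -0.001, -0.001]
ft_force: [0.8, -0.9, 0.4]
finger_gap: 0.0682
```

```bash
python3 - <<'E'
from h import *
go(683.7,104,130,13.9); level()
snap("wrist","w13")
E
```

```text
t 23.55 now [ 457.1 -283.7  151.3] th 14.1 tilt [-0.002  0.001] gap 68.2 F [ 0.8 -0.9  0.4]
turn z rad 0.004 shift tool mm x 313.1 y -321.9 z 21.3
level turn (tool) [-0.0018  0.0015  0.    ]
```

View pics/w13.png

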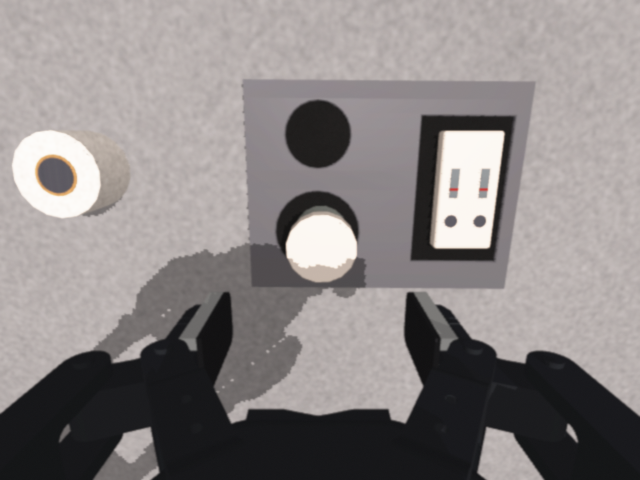

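The pot stands in the large round recess, with its lid at (321,248). On to the vial.

Request:
send_rows([
  [0.6,[0.028,-0.029,0.001],[-0.002,0.002,0.004]],
  [0.6,[0.028,-0.029,0.001],[0,0,0]],
  [0.6,[0.028,-0.029,0.001],[0,0,0]],
  [0.6,[0.028,-0.029,0.001],[0,0,0]],
  [0.6,[0.028,-0.029,0.001],[0,0,0]],
])

```text
time: 24.02
tool_pos: [0.5565, -0.1114, 0.1412]
ee_rot: [0.994, 0.113, -0.002, 0.001]
ft_force: [0.4, -0.2, 0.2]
finger_gap: 0.0512
```

Request:
send_rows([
  [0.6,[0.028,-0.029,0.001],[0,0,0]],
  [0.6,[0.028,-0.029,0.001],[0,0,0]],
  [0.6,[0.028,-0.029,0.001],[0,0,0]],
  [0.6,[0.028,-0.029,0.001],[0,0,0]],
  [0.6,[0,0,0],[0,0,0]],
])

```text
time: 24.43
tool_pos: [0.6406, 0.0399, 0.1281]
ee_rot: [0.993, 0.115, -0.005, -0.001]
ft_force: [0.6, -1.2, 0.0]
finger_gap: 0.0512
```

```bash
python3 - <<'E'
from h import *
print("pot lid",w(load("w13"),321,246,.054)*1000)
go(683.7,104,120,13.9); level()
d=snap("wrist","w14"); meas("w14",683.7,104,.053,dark=50)
E
```

```text
pot lid [ 460.07532103 -285.58782812   54.        ]
t 24.43 now [640.6  39.9 128.1] th 13.2 tilt [-0.01  0.  ] gap 51.2 F [ 0.6 -1.2  0. ]
turn z rad -0.012 shift tool mm x 57.2 y -51.9 z 8.1
level turn (tool) [-0.0023  0.0095  0.    ]
px 214 157 bbox [199 135] [241 174]
[685.5 101.4] [19.6 22. ] 13.2
```

Request:
send_rows([
  [0.6,[0.027,-0.025,0],[-0.002,0.009,-0.012]],
  [0.6,[0.028,-0.025,0],[0,0,0]],
  [0.6,[0,0,0.01],[0,0,0]],
  [0.6,[0,0,0],[0,0,0]],
])

```text
time: 24.82
tool_pos: [0.6766, 0.0978, 0.1098]
ee_rot: [0.993, 0.121, -0.007, 0.002]
ft_force: [-0.9, -0.4, -1.6]
finger_gap: 0.0513
```

```bash
python3 - <<'E'
from h import *
d=snap("wrist","w15"); meas("w15",684.5,103,.053,dark=50)
go(684.5,102.8,31,13.9); level()
E
```

```text
px 309 255 bbox [290 229] [330 273]
[686.8 103.4] [23.2 20.1] 12.7
t 24.87 now [677.3  97.8 110.9] th 13.9 tilt [-0.012 -0.004] gap 51.4 F [ 0.9 -1.9  0.5]
turn z rad -0.0 shift tool mm x 8.2 y -3.1 z 79.9
level turn (tool) [0.0013 0.0129 0.    ]
```

Request:
send_rows([
  [0.6,[0.009,-0.003,0],[0.001,0.013,0]],
  [0.6,[0,0,0.015],[0,0,0]],
  [0.6,[0,0,0],[0,0,0]],
])

```text
time: 25.12
tool_pos: [0.6842, 0.0994, 0.0943]
ee_rot: [0.993, 0.119, -0.0, 0.0]
ft_force: [-0.6, -0.6, -0.6]
finger_gap: 0.0513
```

```bash
python3 - <<'E'
from h import *
go(685.3,103,31,13.9); level()
E
```

```text
t 25.12 now [684.2  99.4  94.3] th 13.7 tilt [-0.    -0.001] gap 51.3 F [-0.6 -0.6 -0.6]
turn z rad -0.003 shift tool mm x 1.9 y -3.3 z 63.3
level turn (tool) [0.0009 0.0005 0.    ]
```

Request:
send_rows([
  [0.6,[0.002,-0.004,0.008],[0,0,0]],
  [0.6,[0,0,0.015],[0,0,0]],
  [0.6,[0,0,0.012],[0,0,0]],
  [0.6,[0,0,0],[0,0,0]],
])

```text
time: 25.45
tool_pos: [0.6847, 0.1011, 0.0572]
ee_rot: [0.993, 0.117, 0.0, 0.001]
ft_force: [-0.2, 0.5, -0.5]
finger_gap: 0.0513
```

```bash
python3 - <<'E'
from h import *
go(685.3,103,31,13.9); level()
E
```

```text
t 25.45 now [684.7 101.1  57.2] th 13.5 tilt [ 0.    -0.001] gap 51.3 F [-0.2  0.5 -0.5]
turn z rad -0.007 shift tool mm x 1.0 y -1.7 z 26.2
level turn (tool) [0.0012 0.0001 0.    ]
```

Request:
send_rows([
  [0.6,[0.001,-0.002,0.013],[0,0,-0.007]],
  [0.6,[0,0,0.013],[0,0,0]],
  [0.6,[0,0,0],[0,0,0]],
])

```text
time: 25.7
tool_pos: [0.6851, 0.1029, 0.0288]
ee_rot: [0.993, 0.121, -0.0, 0.001]
ft_force: [-0.8, 0.1, -0.3]
finger_gap: 0.0512
```

Request:
send_rows([
  [0,[0,0,0],[0,0,0]],
  [0,[0,0,0],[0,0,0]],
  [0,[0,0,0],[0,0,0]],
  [0,[0,0,0],[0,0,0]],
  [0,[0,0,0],[0,0,0]],
])

```text
time: 26.12
tool_pos: [0.6853, 0.1032, 0.0286]
ee_rot: [0.993, 0.121, -0.0, 0.001]
ft_force: [0.3, 0.4, 0.2]
finger_gap: 0.0209
```

```bash
python3 - <<'E'
from h import *
go(685.3,103,31,13.9); level()
E
```

```text
t 26.12 now [685.3 103.2  28.6] th 13.9 tilt [-0.    -0.001] gap 20.9 F [0.3 0.4 0.2]
turn z rad 0.0 shift tool mm x -0.1 y 0.2 z -2.4
level turn (tool) [0.0012 0.0005 0.    ]
```

Request:
send_rows([
  [0,[0,0,-0.035],[0,0,0]],
  [0,[0,0,-0.04],[0,0,0]],
  [0,[0,0,-0.035],[0,0,0]],
  [0,[0,0,0],[0,0,0]],
])

```text
time: 26.45
tool_pos: [0.6831, 0.1031, 0.1396]
ee_rot: [0.993, 0.121, -0.004, 0.001]
ft_force: [1.9, 0.4, 1.1]
finger_gap: 0.021
```

```bash
python3 - <<'E'
from h import *
go(522.5,-268,120,13.9); level()
E
```

```text
t 26.45 now [683.1 103.1 139.6] th 13.9 tilt [-0.007 -0.002] gap 21.0 F [1.9 0.4 1.1]
turn z rad 0.0 shift tool mm x -245.1 y 321.7 z 19.6
level turn (tool) [0.0003 0.0075 0.    ]
```

Request:
send_rows([
  [0,[-0.024,0.032,0],[0,0.007,0]],
  [0,[-0.024,0.032,0],[0,0,0]],
  [0,[-0.024,0.032,0],[0,0,0]],
  [0,[-0.024,0.032,0],[0,0,0]],
  [0,[-0.024,0.032,0],[0,0,0]],
])

```text
time: 26.87
tool_pos: [0.6125, -0.0782, 0.1484]
ee_rot: [0.992, 0.127, 0.011, 0.0]
ft_force: [0.2, -0.9, 0.9]
finger_gap: 0.0209
```

Request:
send_rows([
  [0,[-0.024,0.032,0],[0,0,0]],
  [0,[-0.024,0.032,0],[0,0,0]],
  [0,[-0.024,0.032,0],[0,0,0]],
  [0,[-0.024,0.032,0],[0,0,0]],
  [0,[0,0,0],[0,0,0]],
])

```text
time: 27.28
tool_pos: [0.5475, -0.2389, 0.1508]
ee_rot: [0.992, 0.126, 0.015, 0.004]
ft_force: [0.8, 0.5, -0.7]
finger_gap: 0.0213
```

```bash
python3 - <<'E'
from h import *
go(522.5,-268,120,13.9); level()
E
```

```text
t 27.28 now [ 547.5 -238.9  150.8] th 14.5 tilt [ 0.03  -0.004] gap 21.3 F [ 0.8  0.5 -0.7]
turn z rad 0.01 shift tool mm x -31.2 y 22.2 z 30.8
level turn (tool) [ 0.0114 -0.0279  0.    ]
```

Request:
send_rows([
  [0,[-0.03,0.022,0.01],[0.011,-0.028,0.01]],
  [0,[0,0,0.025],[0,0,0]],
  [0,[0,0,0.02],[0,0,0]],
  [0,[0,0,0],[0,0,0]],
])

```text
time: 27.62
tool_pos: [0.527, -0.2724, 0.0998]
ee_rot: [0.993, 0.117, 0.004, 0.004]
ft_force: [-0.6, 0.4, -0.6]
finger_gap: 0.021
```

```bash
python3 - <<'E'
from h import *
go(522.5,-268,38,13.9); level()
E
```

```text
t 27.62 now [ 527.  -272.4   99.8] th 13.4 tilt [ 0.01  -0.006] gap 21.0 F [-0.6  0.4 -0.6]
turn z rad -0.008 shift tool mm x -3.3 y -5.4 z 61.8
level turn (tool) [ 0.0081 -0.0081  0.    ]
```

Request:
send_rows([
  [0,[-0.003,-0.005,0.01],[0.008,-0.008,-0.008]],
  [0,[0,0,0.02],[0,0,0]],
  [0,[0,0,0.012],[0,0,0]],
  [0,[0,0,0],[0,0,0]],
])

```text
time: 27.95
tool_pos: [0.5252, -0.2672, 0.0589]
ee_rot: [0.993, 0.122, 0.001, 0.001]
ft_force: [-0.4, 0.4, -0.1]
finger_gap: 0.0211
```

```bash
python3 - <<'E'
from h import *
go(522.5,-268,38,13.9); level()
E
```

```text
t 27.95 now [ 525.2 -267.2   58.9] th 14.0 tilt [ 0.003 -0.001] gap 21.1 F [-0.4  0.4 -0.1]
turn z rad 0.002 shift tool mm x -2.8 y 0.2 z 20.9
level turn (tool) [ 0.0016 -0.0028  0.    ]
```

Request:
send_rows([
  [0,[-0.003,0,0.007],[0.002,-0.003,0]],
  [0,[0,0,0.008],[0,0,0]],
  [0,[0,0,0.002],[0,0,0]],
  [0,[0,0,0],[0,0,0]],
])

```text
time: 28.28
tool_pos: [0.5239, -0.267, 0.0424]
ee_rot: [0.992, 0.123, 0.001, 0.0]
ft_force: [-0.6, -0.0, -0.1]
finger_gap: 0.021
```

```bash
python3 - <<'E'
from h import *
go(522.5,-268,38,13.9); level()
E
```

```text
t 28.28 now [ 523.9 -267.    42.4] th 14.2 tilt [ 0.001 -0.   ] gap 21.0 F [-0.6 -0.  -0.1]
turn z rad 0.005 shift tool mm x -1.6 y 0.6 z 4.4
level turn (tool) [ 0.0008 -0.0012  0.    ]
```

Request:
send_rows([
  [0,[-0.001,0,0.002],[0,0,0]],
  [0,[0,0,0.003],[0,0,0]],
  [0,[0,0,0],[0,0,0]],
  [0,[0,0,0],[0,0,0]],
])

```text
time: 28.62
tool_pos: [0.524, -0.2678, 0.0384]
ee_rot: [0.992, 0.124, 0.002, 0.001]
ft_force: [0.4, 0.0, 0.2]
finger_gap: 0.0208
```

```bash
python3 - <<'E'
from h import *
go(522.5,-268,38,13.9); level()
E
```

```text
t 28.62 now [ 524.  -267.8   38.4] th 14.2 tilt [ 0.004 -0.002] gap 20.8 F [0.4 0.  0.2]
turn z rad 0.005 shift tool mm x -1.5 y -0.1 z 0.4
level turn (tool) [ 0.0025 -0.0031  0.    ]
```

Request:
send_rows([
  [0,[0,0,0.0005],[0.002,-0.003,0]],
  [0,[0,0,0],[0,0,0]],
  [0.6,[0,0,0],[0,0,0]],
  [0.6,[0,0,0],[0,0,0]],
  [0.6,[0,0,0],[0,0,0]],
])

```text
time: 29.03
tool_pos: [0.5247, -0.2684, 0.0389]
ee_rot: [0.992, 0.123, 0.001, 0.001]
ft_force: [-0.5, -0.2, 0.4]
finger_gap: 0.0513
```

Request:
send_rows([
  [0.6,[0,0,-0.03],[0,0,0]],
  [0.6,[0,0,-0.04],[0,0,0]],
  [0.6,[0,0,-0.035],[0,0,0]],
  [0.6,[0,0,0],[0,0,0]],
])

```text
time: 29.37
tool_pos: [0.5219, -0.2668, 0.1437]
ee_rot: [0.992, 0.123, -0.003, -0.002]
ft_force: [1.3, -1.7, 0.1]
finger_gap: 0.0511
```

Request:
send_rows([
  [0.6,[-0.03,0,-0.02],[0,0,0]],
  [0.6,[-0.03,0,-0.02],[0,0,0]],
  [0.6,[0,0,0],[0,0,0]],
])

```text
time: 29.62
tool_pos: [0.4647, -0.2824, 0.1865]
ee_rot: [0.992, 0.125, -0.002, -0.001]
ft_force: [1.0, 0.5, 0.8]
finger_gap: 0.0513
```

```bash
python3 - <<'E'
from h import *
print(ctrl.observe()["tool_pos"],ctrl.observe()["ft_force"])
snap("wrist","w16"); snap("side","s16"); d=snap("scene","sc16")
a=cv2.resize(cv2.imread("pics/w16_raw.png"),(480,360)); s=cv2.imread("pics/s16_raw.png"); c=cv2.imread("pics/sc16_raw.png")
o=np.zeros((600,800,3),np.uint8); o[:360,:480]=a
o[:240,480:800]=cv2.resize(s[320:470,250:450],(320,240)); o[240:480,480:800]=cv2.resize(c[120:360,80:400],(320,240))
o[360:600,:480]=cv2.resize(c[110:270,100:420],(480,240)); cv2.imwrite("pics/fin.png",o)
E
```

```text
[ 0.46469564 -0.28235851  0.18651267] [1.01978844 0.4834932  0.78761154]
```

View pics/fin.png

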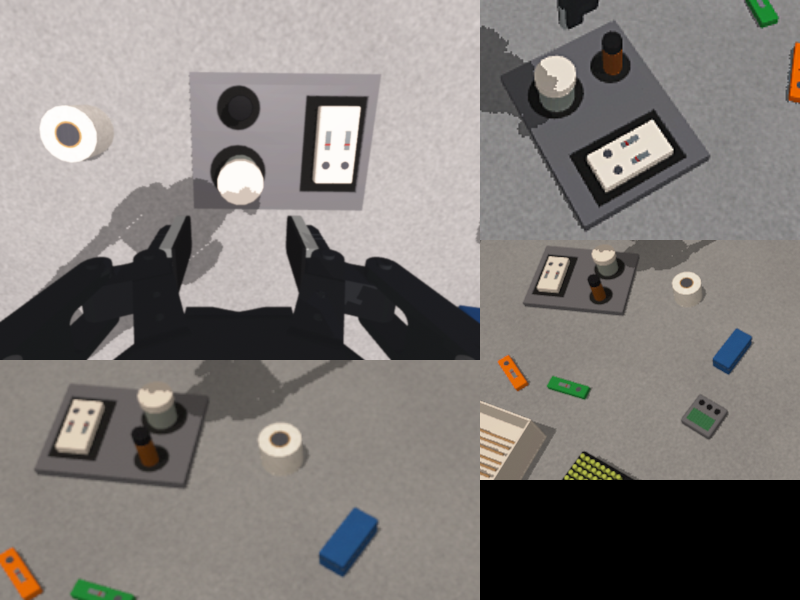

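In the final composite the vial, pot and wide cassette sit within their recesses in tray_three, upright or flat. The roll, box, timer and coloured cassettes are where they were. Handing in.

```bash
python3 - <<'E'
from h import *
a=cv2.imread("pics/scene0_raw.png").astype(int); b=cv2.imread("pics/sc16_raw.png").astype(int)
for k,(u,v) in dict(timer=(304,296),box=(332,231),roll=(287,168),green=(168,267),orange=(113,252)).items(): print(k,np.abs(a-b)[v-15:v+16,u-15:u+16].mean().round(2))
print(ctrl.finish_job())
E
```

```text
timer 0.75
box 0.81
roll 0.81
green 0.83
orange 0.93
the job is handed in; nothing more can be done
None
```

Both kits are made up and the job is handed in, after about 30 s of the 112 s allowed.

- **Tray of two:** the narrow cassette went in first, flat with its window up, then the dropper bottle, standing upright.
- **Tray of three:** the wide cassette went in flat with its windows up, then the pot in the large round recess and the vial in the small one, both upright.

**Last checks:**
- **Tray of three:** the closing wrist, side and scene pictures show all three items inside their recesses.
- **Tray of two:** I last viewed it right after placing the bottle, and both items were inside then. I didn't look at it again before handing in.
- **Left alone:** image differences at the label roll, timer, slide box and the two coloured cassettes were at noise level, so they did not move.
- **Forces:** contact forces stayed at a few newtons in every reading I took.

**Disagreements:** the two fixed cameras differed by up to 6 mm, mostly in y, so I settled positions with the wrist camera. The pot's lid measured about 3 mm off the recess centre, within its 8 mm clearance, so I left it.

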